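# Sort grinding balls from a slotted-cap dispenser

## Robot

A 7-joint arm with a two-finger parallel gripper is mounted at the origin on the work surface. World frame = base frame: x ahead of the robot, y to its left, z up, the work surface at z = 0. Lengths are in m, angles in rad, forces in N, time in s.
With the tool pointing down it reaches from about 0.4 to 0.875 m from the base axis. Payload 19.3 kg.
Tool frame: the origin (TCP) lies at the very end of the fingers, on their centre line; the grasp point (between the pads) lies 19 mm behind it; x points along the fingers, y is the direction in which the jaws open and shut, and the axes are right-handed (so a half turn about x gives the same grasp; the last joint's range is limited). The gripper opens to 85 mm and grips with 20 to 120 N. Pads are 22 mm wide; open, the fingers measure 114 mm over their backs; the gripper's body (76 mm by 85 mm) begins 54 mm behind the grasp point. The pads swing forward as they close: fully open they stand 13 mm farther back than shut.
Start: joints at [-1.305, 0.521, -0.036, 1.599, 0.021, 1.021, -0.113], TCP at [0.206, 0.59, 0.231] pointing down, gripper open.
Joint ranges: [-2.91, 2.91], [-0.3, 2.13], [-1.5, 1.42], [0.17, 2.43], [-1.26, 4.41], [0.16, 1.93], [-2.52, 2.52]. Speed limits (rad/s): [1.89, 1.89, 2.39, 2.39, 3.01, 3.01, 3.01].

## Interface

Orientations are given as [roll, pitch, yaw] about the fixed x, y, z axes, in that order (R = Rz(yaw) Ry(pitch) Rx(roll)).
In Python, from workcell import bot, grab_frame, job_done gives the robot as it stands.
- The arm moves only by the shell command python3 -m pendant 'ROWS' [OPENING] [FORCE]. ROWS is JSON, a list of rows, each a list of 4 numbers: the shift along the tool's x, y, z in mm, then the turn about the tool's x in degrees. A call has 1 to 12 rows; each row shifts and turns the commanded pose from where the row before left it, along the tool's axes as they then stand; what a row does not reach is not made up. A row lasts 1/8 s, in which the tool goes at most 62.5 mm and 10.7 degrees, less where a joint would pass 70% of its speed; a pose out of reach is approached as far as the arm can. A call is refused whole if a number of a shift passes 62.5 or a number of a turn 10.7, either way. A call with a gripper value outside its range is refused whole. OPENING is the opening, from -1 (shut) to 1 (fully open), set as the call begins (- or left out, the last holds). The fingers move at their own pace and stop on an object; FORCE is the grip in N (left out, the last holds). Time passes only in rows, so rows that do not move let the fingers close. It gives the time, the measured TCP pose, the force and the opening at its end, in the units of the state.
- bot.observe(): the state, without advancing time (a new reading comes with each control period).
- grab_frame(name): name is "scene" or "top" or "wrist"; returns a dict with "img" (400x640x3 uint8, red, green, blue), "fovy" (degrees; the focal length in pixels is half the picture's height over the tangent of half this angle, whatever the lens; pixels are square), "cx", "cy" (the principal point, pixels), "k1" (the pictures are not rectified: a ray, as slopes to the right and down, at radius r is drawn at 1 + k1 r^2 times it, then the intrinsics apply), "R" (3x3) and "t" (3): a world point X has camera coordinates R X + t. Camera axes: x right, y down, z forward; pixel columns grow to the right and rows downward; lengths in m; the calibration is good to about 2 mm. A picture is of the moment at which its call begins. There is no depth.
- job_done(): hands the job in, once; it reports no verdict.
The state is a dict: "clock": time; "qpos": joint angles; "qd": joint speeds; "joint_efforts": joint torques, N m; "position": TCP position; "tool_rot": TCP orientation; "force": force on the tool from outside, world axes, zero at the start; "moment": the same for the moment, N m; "grip_width": finger opening in m.
Only numpy, scipy, OpenCV 4.12 (cv2) and the standard library are available. Lean on these libraries where they do the work, as an engineer would, in place of code of your own. Each camera call takes 0.05 s, during which the arm holds its last target.

## Task

Stand the empty steel jar centred on the round rubber pad at the foot of the ball dispenser, and turn the dispenser's cap, with the hopper upright, until the slot that lets the small balls out but holds the large one back lies squarely at the outlet. Then tip the hopper right over by its handle so that both small balls drop into the jar while the large one stays in the hopper, and swing it back upright. Leave the cap so set and the jar standing on its pad, and do not disturb the bottle, the tube rack, the jar lid or the canister.

Things in the scene. Friction and masses are not known exactly. Their poses are not given: they have to be found in the camera images.
- dispenser: Fixed white stand of the ball dispenser: base plate 4 mm thick (x -92 to 106, y -42 to 42 mm), two posts 108 mm high (x -8 to 8, outer faces at y -37 and 37 mm) that carry the hopper, and a rest behind them. Origin: on the table, right under the tipping axis. +x points to the pouring side (the pad), +y to the side where the handle sticks out, z up.
- pad (a point): Centre of the top of the round black rubber pad (72 mm across) on the base plate, where the jar stands; 66 mm along the dispenser's +x from its origin, 6 mm above the table. The balls fall within about 20 mm of this centre.
- tip_axis (a point): Point on the hopper's tipping axis, 100 mm above the table over the dispenser's origin; the axis runs along the dispenser's y. Its axes are the dispenser's.
- hopper (a joint): Tipping angle of the hopper, rad: 0 upright on its rest (as at the start), grows as it tips towards the pad, stop at 2.2. Past about 1 rad its weight carries it on over; below that it falls back upright. The balls begin to roll out at about 1.6 rad; 2.0 rad or more held for a second empties it.
- handle (a point): Grip point on the hopper's handle, a round steel bar 12 mm thick, parallel to the tipping axis, on the hopper's +y side (y 27 to 105 mm, then an 18 mm end button, 6 mm long). The point is at x -55, y 80, z +35 mm from the tipping axis when upright and swings about that axis with the hopper (radius 65 mm). Its y axis runs along the bar.
- hopper_mid (a point): Middle of the space inside the hopper; x -41, z +21 mm from the tipping axis when upright; moves with it. The hopper is a clear box, 0.35 kg: x -80 to -2, y -27 to 27, z -3 to 45 mm from the axis when upright; inside 72 x 48 x 42 mm. Its outlet is in the top along the wall next to the pad, under the cap.
- cap (a joint): Angle of the cap, rad, counter-clockwise from above positive, stops at -0.3 and 6.58; friction 0.04 N m, stays where left. It has three slots 120 degrees apart: medium 18 mm wide (50 long), wide 28 mm (28 long), narrow 10 mm (44 long). The slot on the pad side is at the outlet: the medium one at 0 and again at 6.283, narrow at 2.094, wide at 4.189. Off by over 0.14 is not square.
- cap_grip (a point): Grip point on the cap's axis (dispenser x -41, y 0), 175 mm above the table when upright, in a black bar 12 mm thick and 34 mm high, along this point's x from -22 to +18 mm; the +18 end points to the medium slot. Bar top 184.5 mm, cap disc (aluminium, 96 mm across) top 150 mm above the table. At cap angle 0 its axes are the dispenser's.
- jar: Open round steel grinding jar, loose, empty, 66 mm across, 45 mm high, wall 3 mm, floor 4 mm, 0.2 kg. Origin: centre of its underside, z up.
- small1_center (a point): One of two alike small polished grinding balls, dark grey metal, 12 mm across, about 14 g, lying loose in the hopper at the start; the point is its centre.
- small2_center (a point): One of two alike small polished grinding balls, dark grey metal, 12 mm across, about 14 g, lying loose in the hopper at the start; the point is its centre.
- large_center (a point): The one large grinding ball, dark grey metal, 20 mm across, about 63 g, loose in the hopper with the small ones; the point is its centre.
- bottle: Bystander: white plastic bottle, 56 mm across, 150 mm high, standing close by the jar (centres about 85 mm apart), on the robot's side of it. Origin: centre of its underside.
- rack: Bystander: white tube rack 50 (x) x 100 (y) x 45 mm with two clear tubes, tops 74 mm above the table. Origin: centre of its underside.
- jar_lid: Bystander: flat steel jar lid, 68 mm across, 12 mm thick, lying beside the dispenser opposite the handle. Origin: centre of its underside.
- canister: Bystander: white lidded plastic canister, 40 mm across, 60 mm high, standing beside the dispenser opposite the handle, towards the pad. Origin: centre of its underside.
Mind the look-alikes: they are no part of the job. Leave any orange look-alike of the jar alone. There is more than one size of the dispenser; the job needs the larger.

How it is judged:
By the outcome, as a careful person would: the job done as asked, in the order asked, and still so for the second after the job is handed in, with the robot touching nothing.
It also fails if it takes over 72 s, if anything falls off the work surface, if the arm or the gripper's body presses on something with over 40 N, if the wrist force passes 120 N, or if a joint passes its speed limit or range.

## Working session

There is one attempt and no reset: what is moved stays moved. The work goes in short steps, Python scripts to look and compute and a shell command to move; the robot and the scene stay as the last step left them, time stands still between calls to the robot, and variables do not carry over. Pictures are saved under pics/ and viewed, and the job is handed in when it is done.

```bash
ls; mkdir -p pics; python3 - <<'E'
from workcell import bot, grab_frame
import cv2,numpy as np
s=bot.observe()
for k in s: print(k,np.round(s[k],4))
for n in ["scene","top","wrist"]:
    f=grab_frame(n); cv2.imwrite(f"pics/{n}0.png",f["img"][:,:,::-1])
    print(n,f["fovy"],f["cx"],f["cy"],f["k1"],np.round(f["R"],3).tolist(),np.round(f["t"],4), -np.array(f["R"]).T@f["t"])
E
```

```text
pics
clock 0.0
qpos [-1.3052  0.522  -0.0363  1.6     0.0212  1.0211 -0.1128]
qd [ 0.0007 -0.0014 -0.0007  0.0004 -0.0019 -0.0005 -0.0005]
joint_efforts [-1.30000e-03 -9.27110e+01  1.97910e+00 -3.69929e+01  1.78000e-02
  8.00000e-03 -0.00000e+00]
position [0.2059 0.5898 0.2307]
tool_rot [-1.5131  1.5696 -1.8489]
force [ 0.0422  0.1751 -0.7191]
moment [ 0.0653 -0.0247  0.0241]
grip_width 0.0851
scene 49.44189394670065 323.6776004025181 204.71210093707836 -0.006604145893520732 [[0.101, 0.995, -0.014], [0.827, -0.091, -0.554], [-0.553, 0.045, -0.832]] [-0.1069 -0.4131  1.5159] [1.19038983e+00 1.05187038e-03 1.03106222e+00]
top 44.33147696365978 321.8334335418431 192.77368773082134 0.033922510168351225 [[0.051, -0.999, -0.001], [-0.977, -0.05, -0.208], [0.207, 0.012, -0.978]] [0.0184 0.5977 1.3523] [0.3025681  0.03173781 1.44692982]
wrist 61.51140654575988 321.0770931651352 202.67905446883165 -0.06687758370693782 [[0.329, 0.944, -0.001], [0.894, -0.312, 0.322], [0.303, -0.107, -0.947]] [-0.6223 -0.0413  0.3786] [0.12712127 0.61513707 0.37115345]
```

View pics/scene0.png

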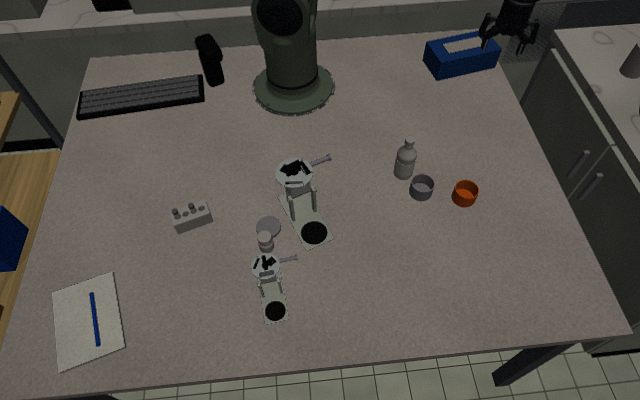

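View pics/top0.png

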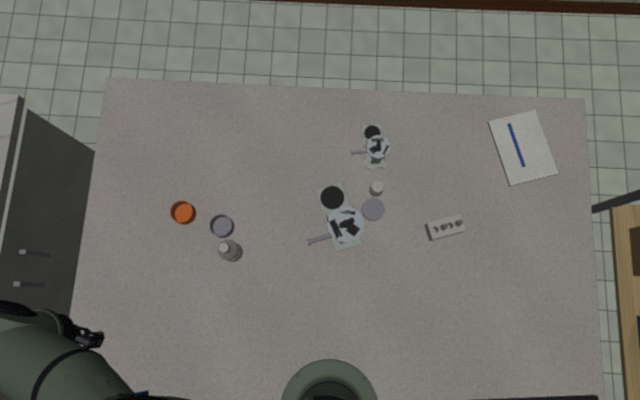

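View pics/wrist0.png

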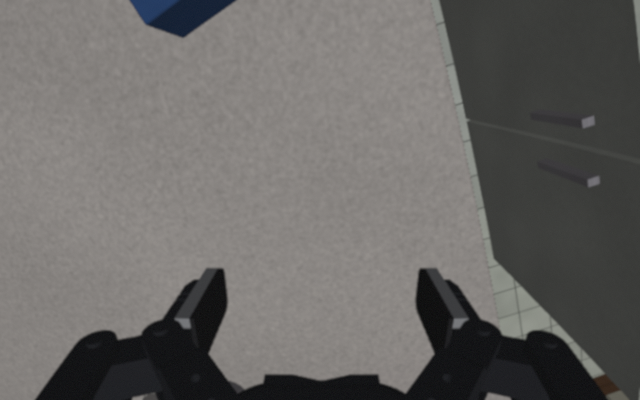

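The scene view shows the larger dispenser at about (300,200) with its pad at (314,232), the grey jar at (422,187), and the orange look-alike at (465,193). The bottle is at (405,160). In the top view the pad is at (332,197), the jar at (222,226) and the cap at (345,226). Next I'll write the helpers and measure.

```bash
cat > h.py <<'E'
from workcell import bot, grab_frame
import cv2,numpy as np,pickle
from scipy.spatial.transform import Rotation as Rn
def K(f):
    F=f["img"].shape[0]/2/np.tan(np.radians(f["fovy"])/2)
    return np.array([[F,0,f["cx"]],[0,F,f["cy"]],[0,0,1.]]), np.array([f["k1"],0,0,0,0.])
def ray(f,uv):
    k,d=K(f); p=cv2.undistortPoints(np.array(uv,float).reshape(-1,1,2),k,d).reshape(-1,2)
    R=np.array(f["R"]); t=np.array(f["t"])
    D=np.c_[p,np.ones(len(p))]@R
    return -R.T@t, D/np.linalg.norm(D,axis=1)[:,None]
def plane(f,uv,z):
    c,D=ray(f,uv); return c+D*((z-c[2])/D[:,2])[:,None]
def tri(fs,uvs):
    A=np.zeros((3,3)); b=np.zeros(3); L=[]
    for f,uv in zip(fs,uvs):
        c,D=ray(f,uv); P=np.eye(3)-np.outer(D[0],D[0]); A+=P;b+=P@c; L.append((c,P))
    X=np.linalg.solve(A,b); return X,[np.linalg.norm(P@(X-c)) for c,P in L]
def proj(f,X):
    k,d=K(f); R=np.array(f["R"]); t=np.array(f["t"],float)
    return cv2.projectPoints(np.array(X,float).reshape(-1,1,3),cv2.Rodrigues(R)[0],t,k,d)[0].reshape(-1,2)
def snap(n,name):
    f=grab_frame(n); pickle.dump(f,open(f"pics/{name}.pkl","wb")); cv2.imwrite(f"pics/{name}.png",f["img"][:,:,::-1]); return f
def load(name): return pickle.load(open(f"pics/{name}.pkl","rb"))
def crop(f,name,x0,y0,x1,y1,s):
    im=cv2.resize(f["img"][y0:y1,x0:x1,::-1],None,fx=s,fy=s,interpolation=cv2.INTER_CUBIC); cv2.imwrite(f"pics/{name}.png",im)
def rot(s): return Rn.from_euler("xyz",s["tool_rot"]).as_matrix()
E
python3 - <<'E'
from h import *
a=snap("scene","s1"); b=snap("top","t1")
crop(a,"s1c",240,140,490,330,3.2); crop(b,"t1c",170,110,420,290,3.2)
print(bot.observe()["clock"])
E
```

```text
0.25
```

View pics/s1c.png

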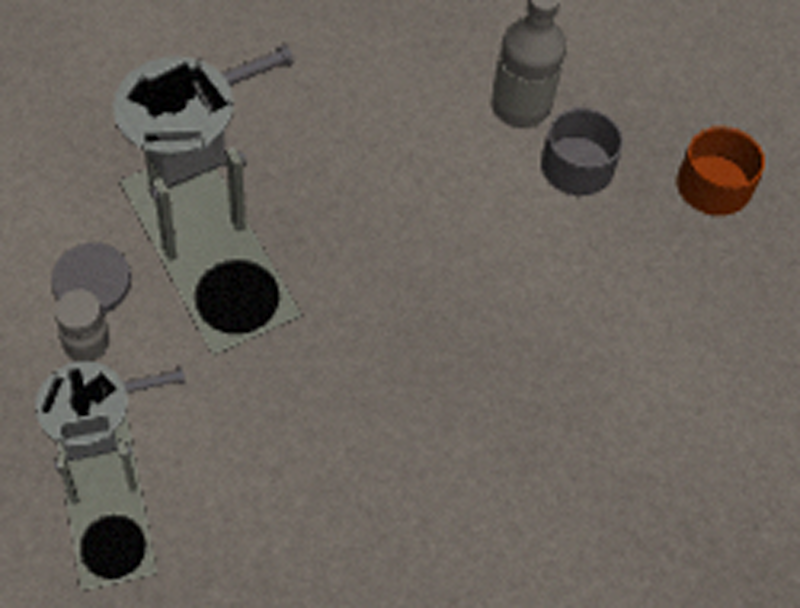

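View pics/t1c.png

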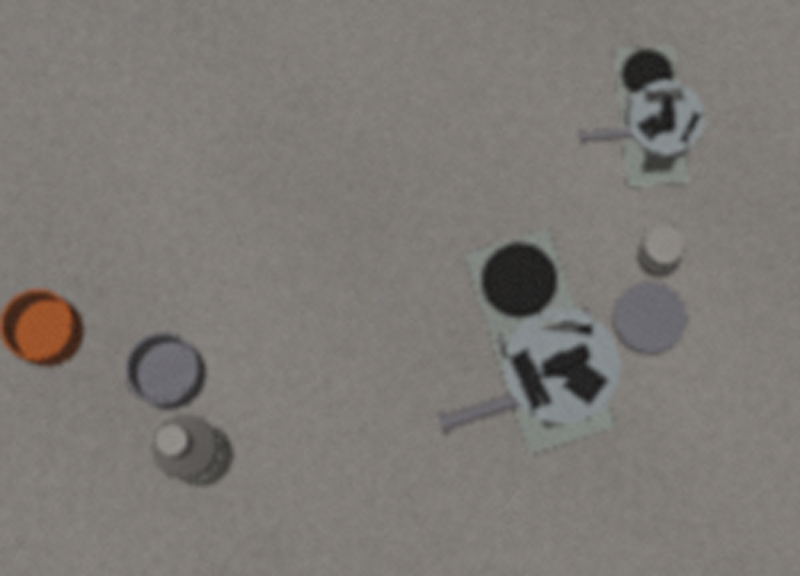

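```bash
python3 - <<'E'
from h import *
a=load("s1"); b=load("t1")
def ell(f,x0,y0,x1,y1,cond):
    im=f["img"][y0:y1,x0:x1].astype(int); m=cond(im).astype(np.uint8)
    cs,_=cv2.findContours(m,cv2.RETR_EXTERNAL,cv2.CHAIN_APPROX_NONE); c=max(cs,key=cv2.contourArea)
    M=cv2.moments(m if False else cv2.drawContours(np.zeros_like(m),[c],-1,1,-1),True)
    return np.array([M["m10"]/M["m00"]+x0,M["m01"]/M["m00"]+y0]),cv2.contourArea(c),c.reshape(-1,2)+[x0,y0]
dark=lambda i:i.max(2)<45
pa,A1,_=ell(a,295,215,335,252,dark); pb,A2,_=ell(b,315,180,350,212,dark)
print("pad",pa,A1,pb,A2,tri([a,b],[pa,pb]),plane(a,[pa],.006),plane(b,[pb],.006))
# jar: print colours
print(b["img"][226,215:245].tolist()); print(a["img"][187,400:440].tolist())
# hand points
tp=lambda u,v:(170+u/3.2,110+v/3.2); sp=lambda u,v:(240+u/3.2,140+v/3.2)
def both(n,su,tu): print(n,tri([a,b],[sp(*su),tp(*tu)]))
both("jar rim",(582,140),(167,372))
both("handle end",(287,54),(446,424))
both("cap",(174,106),(561,369))
both("bottletop",(543,5),(173,438))
both("lid",(91,277),(650,317)); both("canister top",(78,309),(662,245))
E
```

```text
pad [313.62660944 232.43562232] 431.0 [331.89355742 197.14005602] 327.0 (array([0.5963474 , 0.01915043, 0.00533806]), [np.float64(0.0005283993421755655), np.float64(0.0005283993421755672)]) [[0.59674975 0.01966647 0.006     ]] [[0.59619434 0.01862836 0.006     ]]
[[109, 108, 114], [107, 106, 115], [107, 106, 112], [110, 109, 114], [110, 108, 115], [106, 106, 111], [109, 106, 112], [107, 105, 112], [108, 108, 114], [105, 105, 111], [106, 107, 111], [104, 103, 110], [109, 107, 113], [111, 108, 115], [111, 109, 116], [109, 108, 114], [85, 84, 87], [57, 55, 56], [63, 60, 59], [101, 98, 94], [128, 124, 120], [135, 130, 127], [134, 129, 126], [131, 129, 124], [131, 128, 125], [133, 129, 123], [134, 128, 126], [130, 126, 121], [131, 127, 123], [131, 126, 123]]
[[112, 106, 99], [119, 111, 103], [110, 103, 96], [110, 103, 93], [118, 109, 103], [114, 106, 98], [119, 113, 106], [117, 108, 101], [120, 111, 102], [68, 65, 61], [34, 33, 30], [26, 26, 26], [32, 31, 33], [65, 63, 64], [86, 82, 81], [91, 87, 88], [91, 85, 88], [91, 86, 88], [89, 88, 89], [93, 90, 90], [90, 84, 86], [91, 86, 88], [92,
[... 323 characters left out ...]
64(0.0031294532805461943), np.float64(0.0031294532805462103)])
handle end (array([0.44351716, 0.07737184, 0.13444276]), [np.float64(0.003199443562714544), np.float64(0.003199443562714536)])
cap (array([ 0.4934646 , -0.01822304,  0.1415708 ]), [np.float64(0.001418380690559245), np.float64(0.0014183806905592308)])
bottletop (array([0.41987131, 0.30057069, 0.1411063 ]), [np.float64(0.0012101249951934569), np.float64(0.0012101249951935596)])
lid (array([ 0.56583245, -0.10378179,  0.00795057]), [np.float64(0.0016990277731965488), np.float64(0.0016990277731965522)])
canister top (array([ 0.62395919, -0.10923523,  0.05571809]), [np.float64(0.0006199881465096192), np.float64(0.0006199881465096096)])
```

```bash
cat >> h.py <<'E'
def go(target,yawdeg=None):
    """remaining shift in tool axes (mm) after turning so that tool y is at world azimuth yawdeg (turn listed, deg)"""
    s=bot.observe(); R=rot(s); d=(np.array(target)-s["position"])*1000
    az=np.degrees(np.arctan2(R[1,1],R[0,1])); print("clock",round(s["clock"],2),"pos",np.round(s["position"],4),"tool y az",round(az,2),"F",np.round(s["force"],1),"w",round(s["grip_width"],4),"q7",np.round(s["qpos"][6],2))
    print("shift in current tool axes",np.round(R.T@d,1),"x axis",np.round(R[:,0],3))
    if yawdeg is not None:
        t=-(yawdeg-az); t=(t+180)%360-180
        print("turn about tool x",round(t,2)); R2=R@Rn.from_euler("x",t,degrees=True).as_matrix(); print("shift after turn",np.round(R2.T@d,1))
E
python3 - <<'E'
from h import *
a=load("s1"); b=load("t1")
R=rot(bot.observe()); print(np.round(R,3))
f=load("t1")
W=np.load if 0 else None
c=np.array([0.127,0.615,0.371])-bot.observe()["position"]; print("cam in tool",R.T@c)
# jar in top: floor bright region+ dark ring ; contour of outer rim by distance from table colour (table r>b ; jar b>r)
for f,(x0,y0,x1,y1) in ((a,(403,172,440,203)),(b,(205,210,240,241))):
    im=f["img"][y0:y1,x0:x1].astype(int); m=((im[...,0]-im[...,2]<3)|(im.max(2)<75)).astype(np.uint8)
    m=cv2.morphologyEx(m,cv2.MORPH_OPEN,np.ones((3,3),np.uint8))
    cs,_=cv2.findContours(m,cv2.RETR_EXTERNAL,cv2.CHAIN_APPROX_NONE); c=max(cs,key=cv2.contourArea)
    print(cv2.contourArea(c),cv2.boundingRect(c),cv2.fitEllipse(c),x0,y0)
# plate corners: scene zoomed (122,183)(217,352)(301,315); top (470,255),(548,234),(612,425),(536,452)
tp=lambda u,v:(170+u/3.2,110+v/3.2); sp=lambda u,v:(240+u/3.2,140+v/3.2)
P=plane(a,[sp(122,183),sp(217,352),sp(301,315)],.004); print(P); 
Q=plane(b,[tp(470,255),tp(548,234),tp(612,425),tp(536,452)],.004); print(Q)
for v in (P[1]-P[0],Q[0]-Q[3],Q[1]-Q[2]): print(np.degrees(np.arctan2(v[1],v[0])),np.linalg.norm(v))
for v in (P[2]-P[1],Q[1]-Q[0],Q[2]-Q[3]): print(np.degrees(np.arctan2(v[1],v[0])),np.linalg.norm(v))
E
```

```text
[[-0.     0.33   0.944]
 [-0.     0.944 -0.33 ]
 [-1.    -0.001  0.   ]]
cam in tool [-0.13995006 -0.00243328 -0.08279727]
361.5 (6, 2, 25, 27) ((18.06319236755371, 15.219101905822754), (21.53751564025879, 26.814002990722656), 21.05999183654785) 403 172
414.5 (4, 4, 25, 23) ((15.947141647338867, 15.343146324157715), (21.80324363708496, 24.391685485839844), 107.40503692626953) 205 210
[[ 4.67955309e-01 -7.16817572e-02  4.00000000e-03]
 [ 6.47532618e-01 -4.02438575e-04  4.00000000e-03]
 [ 6.20193784e-01  7.29466926e-02  4.00000000e-03]]
[[ 0.61716772  0.06480661  0.004     ]
 [ 0.64112968 -0.00756439  0.004     ]
 [ 0.4641573  -0.07393817  0.004     ]
 [ 0.43589799 -0.00532688  0.004     ]]
21.64952948592496 0.19320649874879064
21.151515496058316 0.19436415214305877
20.558638424377694 0.18900979000030835
110.44153074006321 0.07827839352315664
-71.68035311121186 0.07623474538839936
-67.61443462471789 0.07420308543963929
```

```bash
python3 -m pendant '[[0,-9,22,0],[-2,-18,44,0],[-2,-18,44,0],[-2,-18,44,5],[-2,-18,44,8]]' 1 20; python3 -c "
from h import *
go([0.4887,0.335,0.25],-69.2)"
```

```text
clock: 0.88
position: [0.3652, 0.4432, 0.2394]
tool_rot: [0.301, 1.571, -0.267]
force: [0.6, 0.3, 0.3]
grip_width: 0.0856
clock 0.88 pos [0.3652 0.4432 0.2394] tool y az 57.48 F [0.6 0.3 0.3] w 0.0856 q7 0.04
shift in current tool axes [-10.6 -24.8 162.3] x axis [ 0. -0. -1.]
turn about tool x 126.68
shift after turn [-10.6 145.  -77.1]
```

```bash
python3 -m pendant '[[-3,-8,53,0],[-3,-8,53,0],[-3,-8,53,0],[0,0,0,10.5],[0,0,0,10.5],[0,0,0,10.5],[0,0,0,10.5],[0,0,0,10.5],[0,0,0,10.5],[0,0,0,10.5],[0,0,0,10.5],[0,0,0,10.5]]'; python3 -c "
from h import *
go([0.4887,0.335,0.25],-69.2)"
```

```text
clock: 2.38
position: [0.4853, 0.3391, 0.2483]
tool_rot: [0.511, 1.571, -1.708]
force: [0.2, 0.5, 0.8]
grip_width: 0.0853
clock 2.38 pos [0.4853 0.3391 0.2483] tool y az -37.14 F [0.2 0.5 0.8] w 0.0853 q7 -1.12
shift in current tool axes [-1.7  5.1  1.2] x axis [-0. -0. -1.]
turn about tool x 32.06
shift after turn [-1.7  5.  -1.7]
```

```bash
python3 -m pendant '[[0,0,0,10.5],[0,0,0,10.5],[0,0,0,10.5],[0,0,0,0]]'; python3 -c "
from h import *
go([0.4887,0.335,0.25],-69.2); print(bot.observe()['qpos'])
snap('wrist','w2')"
```

```text
clock: 2.88
position: [0.4852, 0.3395, 0.2482]
tool_rot: [1.352, 1.57, -1.409]
force: [0.3, -0.1, 0.2]
grip_width: 0.0859
clock 2.88 pos [0.4852 0.3395 0.2482] tool y az -68.23 F [ 0.3 -0.1  0.2] w 0.0859 q7 -1.58
shift in current tool axes [-1.8  5.5 -1.6] x axis [ 0.    -0.001 -1.   ]
turn about tool x 0.97
shift after turn [-1.8  5.4 -1.7]
[-1.13909181  0.52490921  0.63227628  1.6945147  -0.3503682   1.03810887
 -1.58128708]
```

View pics/w2.png

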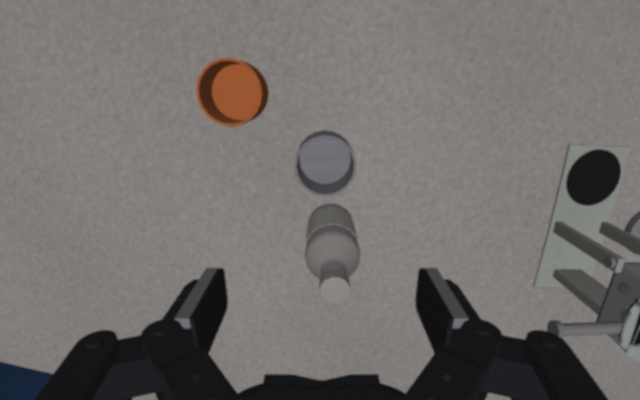

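The wrist view shows the jar rim around (325,160), with the bottle just below it at (334,250). The orange jar is at (232,92) and the dispenser pad at (593,177). I'll fit the jar rim and cross-check it against the other views.

```bash
python3 - <<'E'
from h import *
f=load("w2"); a=load("s1"); b=load("t1")
x0,y0,x1,y1=288,120,365,203
im=f["img"][y0:y1,x0:x1].astype(int)
m=((im[...,0]-im[...,2]<1)|(im.max(2)<80)).astype(np.uint8)*255
m=cv2.morphologyEx(m,cv2.MORPH_OPEN,np.ones((3,3),np.uint8))
cv2.imwrite("pics/m.png",cv2.resize(np.hstack([im[...,::-1].astype(np.uint8),cv2.merge([m]*3)]),None,fx=5,fy=5))
print(im[40,:12].tolist(), im[60,30].tolist())
tj=b["img"]
# candidate: project nominal jar rims
th=np.linspace(0,2*np.pi,60,endpoint=False)
for z in (0.045,0):
    p=proj(f,np.c_[.4887+.033*np.cos(th),.335+.033*np.sin(th),0*th+z]); print(z,p.min(0),p.max(0))
E
```

```text
[[125, 121, 119], [125, 121, 119], [124, 120, 118], [125, 121, 119], [128, 124, 121], [128, 123, 122], [124, 120, 120], [115, 112, 115], [105, 103, 108], [87, 85, 89], [72, 71, 73], [84, 82, 86]] [110, 109, 114]
0.045 [293.04047888 137.48899674] [356.14032063 199.15881847]
0 [296.08915726 132.04083861] [352.3383176  187.44454319]
```

View pics/m.png

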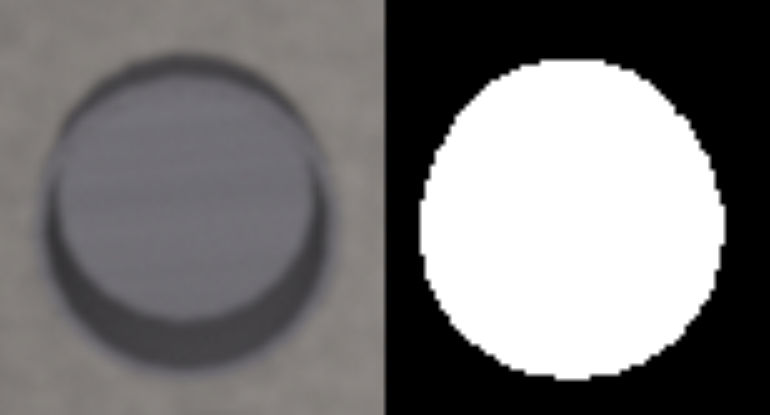

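```bash
python3 - <<'E'
from h import *
f=load("w2"); a=load("s1"); b=load("t1")
def box(f,r,cond):
    x0,y0,x1,y1=r; im=cv2.resize(f["img"][y0:y1,x0:x1],None,fx=4,fy=4,interpolation=cv2.INTER_CUBIC).astype(int)
    m=cv2.morphologyEx(cond(im).astype(np.uint8),cv2.MORPH_OPEN,np.ones((5,5),np.uint8))
    cs,_=cv2.findContours(m,cv2.RETR_EXTERNAL,cv2.CHAIN_APPROX_NONE); c=max(cs,key=cv2.contourArea).reshape(-1,2)
    return np.r_[c.min(0)/4+[x0,y0]-.4,(c.max(0)+1)/4+[x0,y0]-.5]
print("w",box(f,(288,120,365,203),lambda i:(i[...,0]-i[...,2]<1)|(i.max(2)<90)))
print("s",box(a,(403,172,440,203),lambda i:(i[...,0]-i[...,2]<5)|(i.max(2)<80)))
print("t",box(b,(205,210,240,241),lambda i:(i[...,0]-i[...,2]<1)|(i.max(2)<95)))
th=np.linspace(0,2*np.pi,90,endpoint=False)
for c in ((.4887,.335),(.491,.336),(.492,.334)):
  print(c)
  for n,F in (("w",f),("s",a),("t",b)):
    p=np.vstack([proj(F,np.c_[c[0]+.033*np.cos(th),c[1]+.033*np.sin(th),0*th+z]) for z in (0,.045)]); print(n,np.round(np.r_[p.min(0),p.max(0)],1))
# pad in wrist image
x0,y0,x1,y1=555,140,630,215
im=f["img"][y0:y1,x0:x1].astype(int); m=(im.max(2)<50).astype(np.uint8)
cs,_=cv2.findContours(m,cv2.RETR_EXTERNAL,cv2.CHAIN_APPROX_NONE); c=max(cs,key=cv2.contourArea); e=cv2.fitEllipse(c); print(e)
pw=(e[0][0]+x0,e[0][1]+y0); print("pad from wrist",plane(f,[pw],.006),tri([f,a,b],[pw,(313.6,232.4),(331.9,197.1)]))
E
```

```text
w [294.35 130.6  355.25 195.5 ]
s [408.6  173.6  434.   200.75]
t [208.85 214.1  233.75 237.5 ]
(0.4887, 0.335)
w [293.  132.  356.1 199.2]
s [407.2 172.6 433.1 200.5]
t [209.  214.2 234.7 238.9]
(0.491, 0.336)
w [292.9 129.8 356.1 196.9]
s [407.7 173.2 433.7 201.2]
t [208.7 213.4 234.5 238.1]
(0.492, 0.334)
w [295.  129.7 358.3 196.8]
s [407.  173.5 433.1 201.5]
t [209.4 213.1 235.2 237.8]
((38.08677673339844, 36.9691047668457), (45.274967193603516, 58.38345718383789), 41.963409423828125)
pad from wrist [[0.5958927  0.02127709 0.006     ]] (array([0.59617123, 0.01927294, 0.00443379]), [np.float64(0.0004472254975092222), np.float64(0.000526321951312877), np.float64(0.000811880924945636)])
```

```bash
python3 -c "
from h import *
go([0.4905,0.336,0.010],-69.2)
s=load('s1')
bt=tri([load('s1'),load('t1'),load('w2')],[(240+543/3.2,140+5/3.2),(170+173/3.2,110+438/3.2),(334,288)]);print(bt)"
```

```text
clock 2.92 pos [0.4851 0.3396 0.2483] tool y az -68.03 F [0.1 0.3 0.3] w 0.0857 q7 -1.58
shift in current tool axes [238.3   5.3  -3.6] x axis [ 0. -0. -1.]
turn about tool x 1.17
shift after turn [238.3   5.2  -3.7]
(array([0.41961089, 0.29970143, 0.14370161]), [np.float64(0.002452915282441628), np.float64(0.0008800229187490288), np.float64(0.002004423724900279)])
```

```bash
python3 -m pendant '[[20,5,-3.5,1],[45,0,0,0],[45,0,0,0],[30,0,0,0],[20,0,0,0]]'; python3 -c "
from h import *
go([0.4905,0.336,0.010],-69.2)
snap('wrist','w3')"
```

```text
clock: 3.55
position: [0.4898, 0.3359, 0.0862]
tool_rot: [0.356, 1.569, -2.422]
force: [1.0, -0.3, 0.2]
grip_width: 0.0858
clock 3.55 pos [0.4898 0.3359 0.0862] tool y az -69.18 F [ 1.  -0.3  0.2] w 0.0858 q7 -1.47
shift in current tool axes [76.2  0.1 -0.8] x axis [-0.001 -0.001 -1.   ]
turn about tool x 0.02
shift after turn [76.2  0.1 -0.8]
```

View pics/w3.png

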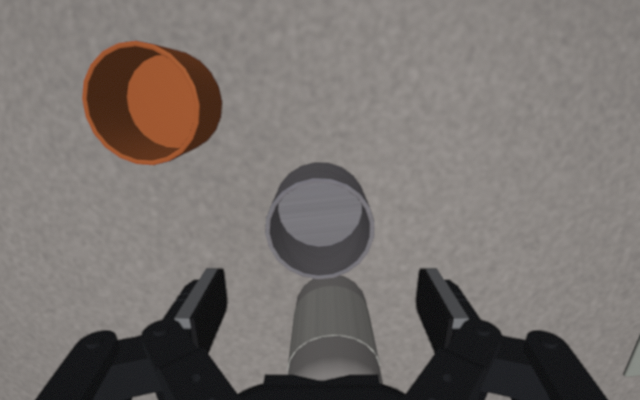

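The wrist view shows the jar rim centred at about (320,227), in line with the fingers, whose midline is at column 321. The bottle sits below it at (333,330). I'll check the rim position before descending.

```bash
python3 - <<'E'
from h import *
f=load("w3"); th=np.linspace(0,2*np.pi,90,endpoint=False)
for c in ((.4905,.336),):
  p=proj(f,np.c_[c[0]+.033*np.cos(th),c[1]+.033*np.sin(th),0*th+.045]); print(p.min(0),p.max(0))
print(plane(f,[(320,277.5),(320,179),(266,227),(374,227)],.045))
print(tri([f,load('w2')],[(320,277.5),(324.8,195.5)]))
E
```

```text
[262.25180734 179.37208088] [374.12069049 281.94394488]
[[0.46301288 0.32443931 0.045     ]
 [0.5219319  0.34677984 0.045     ]
 [0.48352187 0.36608813 0.045     ]
 [0.5060422  0.30688686 0.045     ]]
(array([0.46097789, 0.32360216, 0.04142649]), [np.float64(7.20371133654077e-05), np.float64(7.203711336551042e-05)])
```

```bash
python3 -m pendant '[[30,0,-3,0],[30,0,0,0],[16,0,0,0],[0,0,0,0]]'; python3 -m pendant '[[0,0,0,0],[0,0,0,0],[0,0,0,0],[0,0,0,0],[0,0,0,0]]' -1 40; python3 -c "
from h import *
go([0.493,0.336,0.010],-69.2)
snap('wrist','w4')"
```

```text
clock: 4.1
position: [0.4929, 0.3376, 0.012]
tool_rot: [0.403, 1.57, -2.376]
force: [-0.1, 1.2, 0.5]
grip_width: 0.0856
clock: 4.72
position: [0.4935, 0.3383, 0.0139]
tool_rot: [-2.746, 1.569, 0.758]
force: [-2.3, -1.5, 8.9]
grip_width: 0.0653
clock 4.72 pos [0.4935 0.3383 0.0139] tool y az -69.24 F [-2.3 -1.5  8.9] w 0.0653 q7 -1.42
shift in current tool axes [3.9 2.  1.3] x axis [ 0.001  0.001 -1.   ]
turn about tool x -0.04
shift after turn [3.9 2.  1.3]
```

View pics/w4.png

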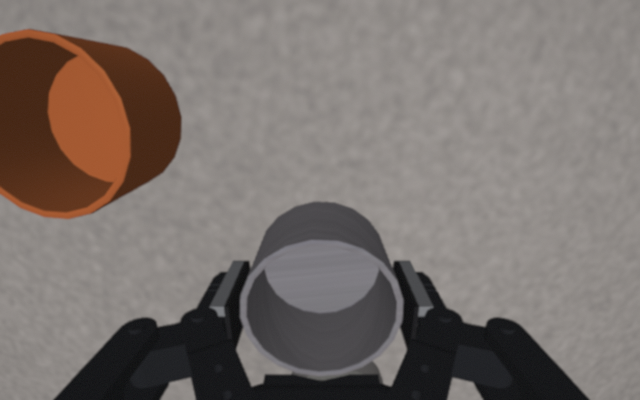

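```bash
python3 -m pendant '[[-6,0,0,0],[-15,0,0,0],[-25,0,0,0],[-15,0,-10,0],[0,0,0,0],[0,0,0,0]]'; python3 -c "
from h import *
go([0.596,0.0195,0.060],-69.2)
snap('wrist','w5')"
```

```text
clock: 5.52
position: [0.5017, 0.3414, 0.0731]
tool_rot: [-0.023, 1.57, -2.802]
force: [-0.3, 0.5, -2.2]
grip_width: 0.0652
clock 5.53 pos [0.5017 0.3414 0.0731] tool y az -69.23 F [-0.3  0.5 -2.2] w 0.0652 q7 -1.46
shift in current tool axes [ 13.1 334.4  26. ] x axis [-0.001 -0.    -1.   ]
turn about tool x -0.03
shift after turn [ 13.1 334.4  26.2]
```

View pics/w5.png

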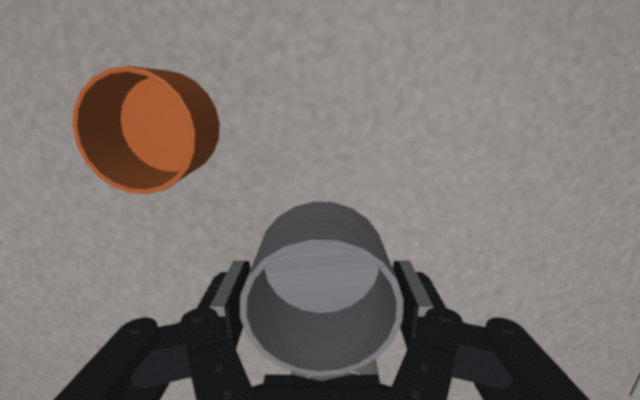

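```bash
python3 - <<'E'
from h import *
f=load("w4")
pos=np.array([0.4935,0.3383,0.0139])
P=plane(f,[(322,376),(322,240),(241,306),(403,306)],.045); print(P,np.linalg.norm(P[0]-P[1]),np.linalg.norm(P[2]-P[3]))
for c in ((P[0]+P[1])/2,(P[2]+P[3])/2):
    d=c-pos; az=np.radians(-69.2); y=np.array([np.cos(az),np.sin(az)]); z=np.array([-np.cos(np.radians(20.8)),-np.sin(np.radians(20.8))]); print("jar centre rel TCP tool y,z:",d[:2]@y*1000,d[:2]@z*1000)
E
```

```text
[[0.46307257 0.3243679  0.045     ]
 [0.52281789 0.34708423 0.045     ]
 [0.48521037 0.36644337 0.045     ]
 [0.50755726 0.30764171 0.045     ]] 0.06391819028450609 0.06290484320248792
jar centre rel TCP tool y,z: 2.2091817724023337 1.4326362275968196
jar centre rel TCP tool y,z: 2.1995683505472274 -2.249332431408108
```

```bash
python3 -m pendant '[[0,25,3,0],[0,45,4,0],[0,55,4,0],[0,55,4,0],[0,55,4,0],[0,55,4,0],[0,30,3,0],[0,14,0,0],[0,0,0,0],[0,0,0,0]]'; python3 -c "
from h import *
go([0.596,0.0195,0.060],-69.2)
snap('wrist','w6');b=snap('top','t6');a=snap('scene','s6')
crop(a,'s6c',260,130,360,260,4);crop(b,'t6c',290,160,400,260,5)"
```

```text
clock: 6.82
position: [0.596, 0.0218, 0.073]
tool_rot: [-1.154, 1.57, 2.352]
force: [0.2, 0.8, -2.5]
grip_width: 0.0655
clock 6.83 pos [0.596  0.0218 0.073 ] tool y az -69.14 F [ 0.2  0.8 -2.5] w 0.0655 q7 -0.94
shift in current tool axes [13.   2.1  0.8] x axis [-0.001  0.001 -1.   ]
turn about tool x 0.06
shift after turn [13.   2.1  0.8]
```

View pics/w6.png

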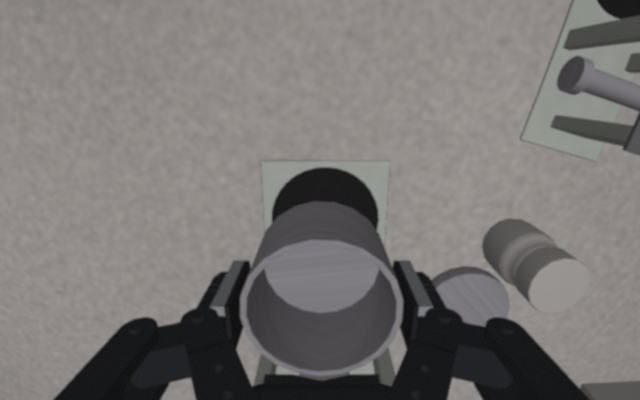

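View pics/s6c.png

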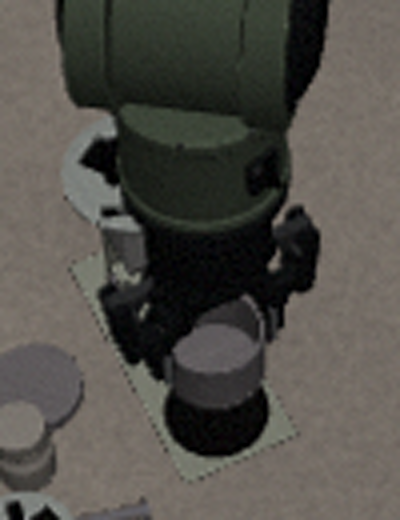

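View pics/t6c.png

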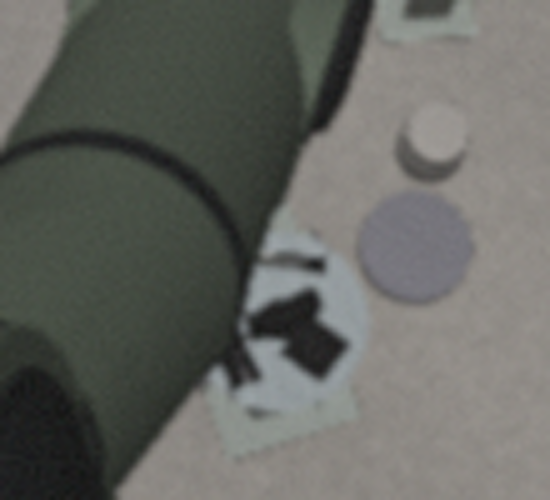

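```bash
python3 - <<'E'
from h import *
f=load("w6")
u=np.array([np.cos(np.radians(20.8)),np.sin(np.radians(20.8))]); v=np.array([-u[1],u[0]])
T=plane(f,[(325,168)],.006)[0]; print("pad top->centre",T[:2]-.036*u)
e=plane(f,[(272,207),(379,207)],.006); print("pad sides mid",e.mean(0),np.linalg.norm(e[0]-e[1]))
E=plane(f,[(264,172),(389,172)],.004); print("plate mid",E.mean(0), np.linalg.norm(E[0]-E[1]))
C=plane(f,[(262,160),(390,160)],.004); w=C[1]-C[0]; print("plate yaw",np.degrees(np.arctan2(w[1],w[0]))+90,"front mid",C.mean(0),"pad by front", C.mean(0)[:2]-.04*u)
zr=.073+.0311
P=plane(f,[(322,376),(322,240),(241,306),(403,306)],zr); print("jar rim", (P[0]+P[1])/2,(P[2]+P[3])/2)
E
```

```text
pad top->centre [0.59578981 0.01723953]
pad sides mid [0.60521885 0.0203284  0.006     ] 0.07018523430234991
plate mid [0.62697394 0.02801096 0.004     ] 0.08001330787744083
plate yaw 20.89886509917328 front mid [0.63413183 0.03112099 0.004     ] pad by front [0.59673881 0.01691671]
jar rim [0.59540539 0.01915219 0.1041    ] [0.59886531 0.02048541 0.1041    ]
```

```bash
python3 -m pendant '[[15,2.3,1,0],[20,0,0,0],[12,0,0,0],[3,0,0,0],[0,0,0,0],[0,0,0,0]]'; python3 -m pendant '[[1,0,0,0],[1,0,0,0],[0,0,0,0]]'; python3 -c "
from h import *
go([0.596,0.0195,0.0199],-69.2)
snap('wrist','w7');a=snap('scene','s7')
crop(a,'s7c',260,130,360,260,4)"
```

```text
clock: 7.72
position: [0.5965, 0.0175, 0.0237]
tool_rot: [2.885, 1.57, 0.105]
force: [-0.0, 0.7, -2.3]
grip_width: 0.0655
clock: 8.1
position: [0.5962, 0.0175, 0.0213]
tool_rot: [-2.521, 1.571, 0.983]
force: [-0.7, 0.3, -4.7]
grip_width: 0.0654
clock 8.1 pos [0.5962 0.0175 0.0213] tool y az -69.24 F [-0.7  0.3 -4.7] w 0.0654 q7 -0.9
shift in current tool axes [ 1.4 -2.  -0.5] x axis [ 0.  0. -1.]
turn about tool x -0.04
shift after turn [ 1.4 -2.  -0.5]
```

View pics/w7.png

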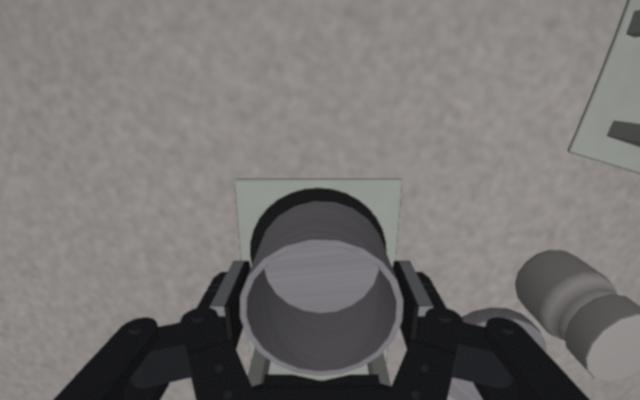

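View pics/s7c.png

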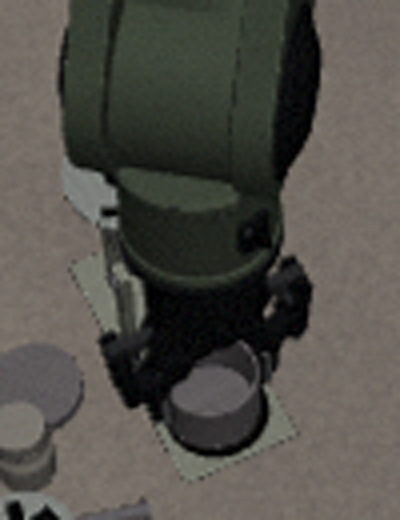

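```bash
python3 - <<'E'
from h import *
f=load("w7")
u=np.array([np.cos(np.radians(20.9)),np.sin(np.radians(20.9))])
print("pad",plane(f,[(318.5,188)],.006)[0][:2]-.036*u)
c=plane(f,[(236,179),(402,179)],.004); print("pad by plate",c.mean(0)[:2]-.04*u,np.linalg.norm(c[0]-c[1]))
print("jar",plane(f,[(321,202)],.008)[0][:2]-.033*u)
P=plane(f,[(322,376),(322,240),(241,306),(403,306)],.0213+.0311); print("jar rim", (P[0]+P[1])/2,(P[2]+P[3])/2)
crop(f,'w7c',225,165,415,300,4)
E
```

```text
pad [0.59672664 0.01697488]
pad by plate [0.59680803 0.01676323] 0.08070423493100755
jar [0.59392511 0.01462942]
jar rim [0.59564846 0.01491029 0.0524    ] [0.59910902 0.01622836 0.0524    ]
```

View pics/w7c.png

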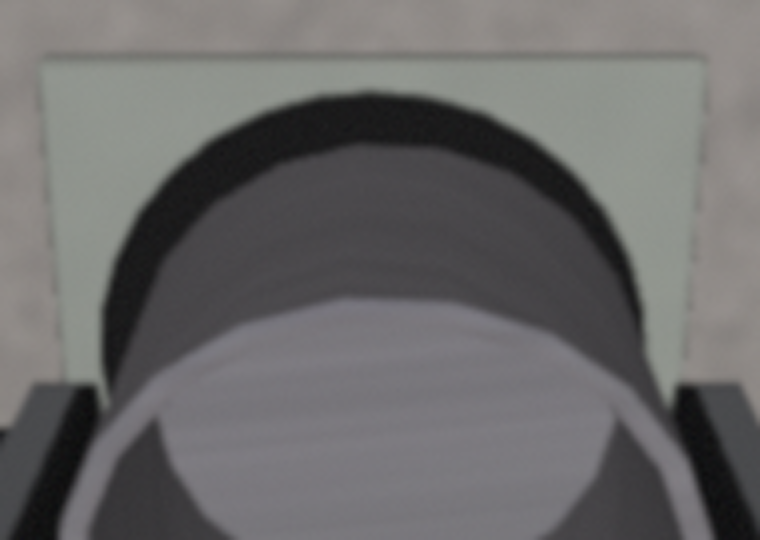

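```bash
python3 -m pendant '[[0,-1.3,-1.5,0],[1,0,0,0],[0.7,0,0,0],[0,0,0,0],[0,0,0,0]]'; python3 -c "
from h import *
go([0.596,0.0195,0.0199],-69.2)
f=snap('wrist','w8'); crop(f,'w8c',225,165,415,300,4)"
```

```text
clock: 8.82
position: [0.5972, 0.0194, 0.02]
tool_rot: [-2.225, 1.57, 1.279]
force: [-2.4, 2.4, 6.2]
grip_width: 0.0655
clock 8.82 pos [0.5972 0.0194 0.02  ] tool y az -69.24 F [-2.4  2.4  6.2] w 0.0655 q7 -0.9
shift in current tool axes [ 0.1 -0.6  1.1] x axis [ 0.  0. -1.]
turn about tool x -0.04
shift after turn [ 0.1 -0.6  1.1]
```

View pics/w8c.png

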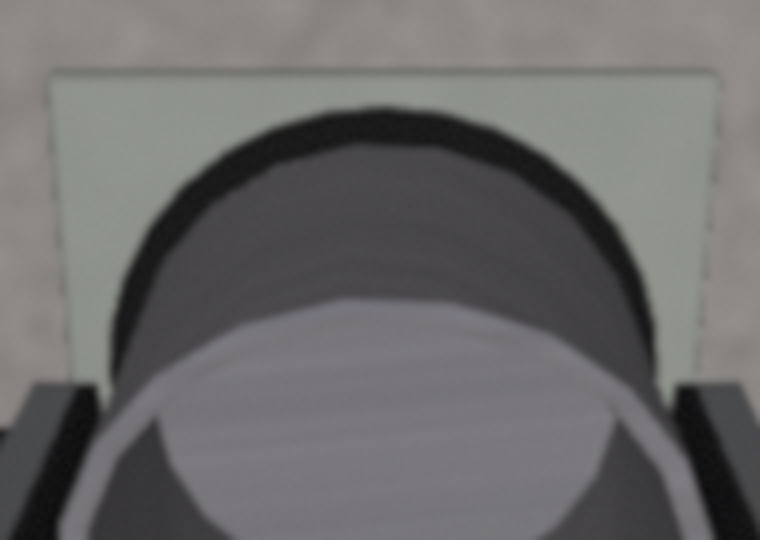

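```bash
python3 - <<'E'
from h import *
f=load("w8")
print((plane(f,[(321,191.8)],.006)-plane(f,[(321,200.7)],.006))*1000)
E
python3 -m pendant '[[0,0,0,0],[0,0,0,0],[0,0,0,0]]' 0.74; python3 -c "
from h import *
go([0.596,0.0195,0.0199],-69.2)
f=snap('wrist','w9'); crop(f,'w9c',205,145,435,300,3.4)"
```

```text
[[4.21117659 1.59655778 0.        ]]
clock: 9.25
position: [0.5972, 0.0192, 0.0196]
tool_rot: [1.443, 1.571, -1.337]
force: [-0.4, 0.5, 0.1]
grip_width: 0.0741
clock 9.25 pos [0.5972 0.0192 0.0196] tool y az -69.24 F [-0.4  0.5  0.1] w 0.0741 q7 -0.9
shift in current tool axes [-0.3 -0.7  1. ] x axis [ 0. -0. -1.]
turn about tool x -0.04
shift after turn [-0.3 -0.7  1. ]
```

View pics/w9c.png

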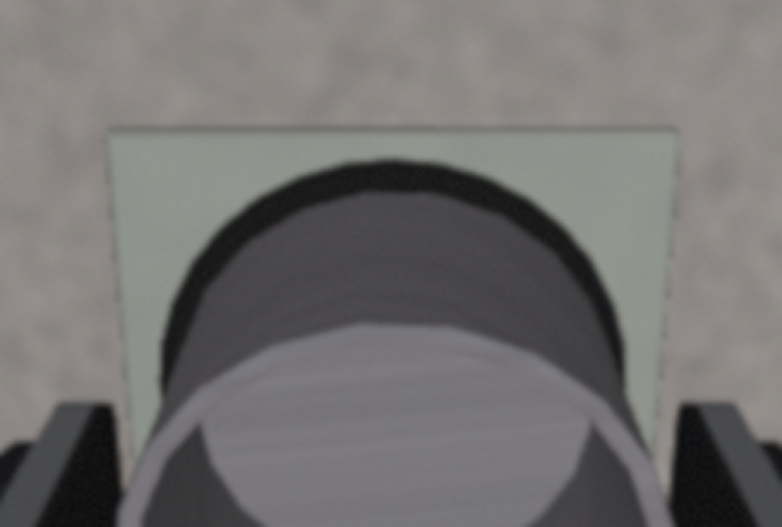

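```bash
python3 -m pendant '[[-15,0,0,0],[-30,0,0,0],[-50,0,0,0],[-60,0,0,0],[-50,0,0,0],[-30,0,15,0],[0,0,30,0],[0,0,40,0],[0,1,22,0],[0,0,0,0],[0,0,0,0]]' 0.4; python3 -c "
from h import *
go([0.4966,-0.0197,0.25],-69.2)
f=snap('wrist','w10');snap('top','t10');snap('scene','s10')
crop(load('s10'),'s10c',240,130,360,260,4)"
```

```text
clock: 10.68
position: [0.4979, -0.0194, 0.2552]
tool_rot: [-3.034, 1.57, 0.47]
force: [0.3, 0.5, -2.7]
grip_width: 0.0653
clock 10.68 pos [ 0.4979 -0.0194  0.2552] tool y az -69.23 F [ 0.3  0.5 -2.7] w 0.0653 q7 -1.03
shift in current tool axes [ 5.2 -0.1  1.3] x axis [ 0.001  0.    -1.   ]
turn about tool x -0.03
shift after turn [ 5.2 -0.1  1.3]
```

View pics/w10.png

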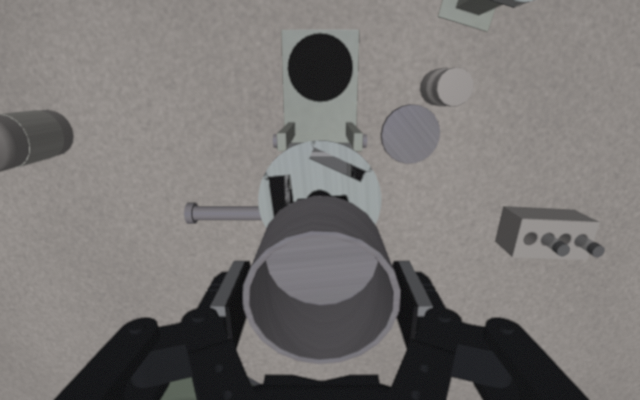

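View pics/s10c.png

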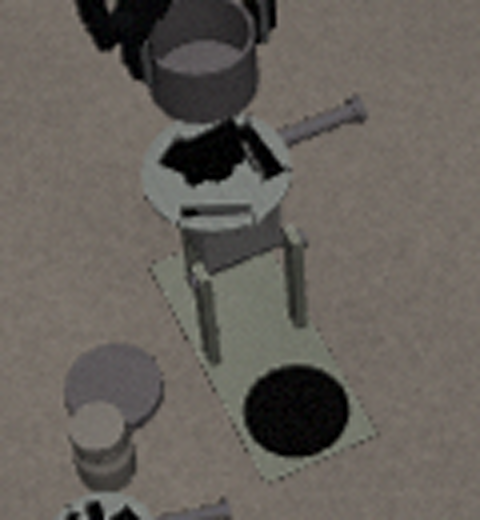

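I made a mistake here: setting the opening to 0.4 closed the fingers on the jar again as the lift began. The jar is therefore in the gripper above the cap, held upright. The wrist view shows it at (320,290) and the handle at (225,213), and nothing was hit. I'll carry it back to the pad.

```bash
python3 -m pendant '[[0,0,-15,0],[0,0,-35,0],[0,-1,-40,0],[0,0,-15,0],[20,0,-2,0],[50,0,0,0],[50,0,0,0],[30,0,0,0],[16,0,0,0],[0,0,0,0],[0,0,0,0]]'; python3 -c "
from h import *
go([0.5976,0.0194,0.0267],-69.2)
f=snap('wrist','w11');a=snap('scene','s11')
crop(a,'s11c',260,130,360,260,4)"
```

```text
clock: 12.2
position: [0.598, 0.0192, 0.0897]
tool_rot: [2.882, 1.569, 0.103]
force: [-0.3, -0.3, -2.0]
grip_width: 0.0651
clock 12.2 pos [0.598  0.0192 0.0897] tool y az -69.24 F [-0.3 -0.3 -2. ] w 0.0651 q7 -0.94
shift in current tool axes [63.  -0.3  0.4] x axis [ 0.002  0.    -1.   ]
turn about tool x -0.04
shift after turn [63.  -0.3  0.4]
```

View pics/w11.png

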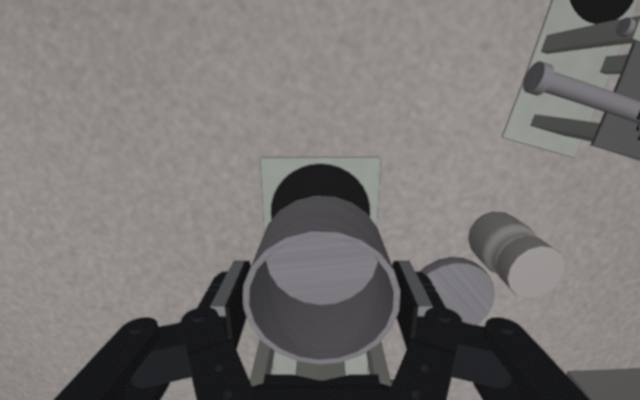

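View pics/s11c.png

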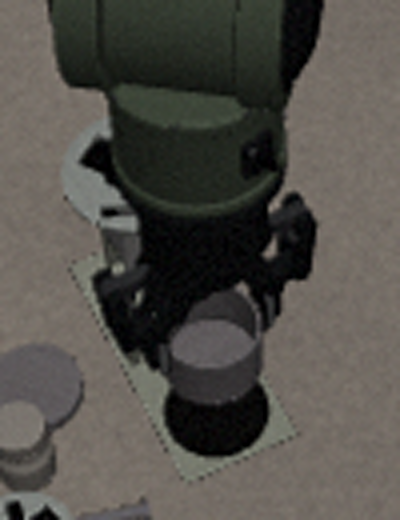

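Both views show the jar hanging above the pad, at (320,290) in the wrist image, and centred over it. I'll lower it gently.

```bash
python3 -m pendant '[[25,0,0,0],[20,0,0,0],[9,0,0,0],[3,0,0,0],[0,0,0,0]]'; python3 -m pendant '[[1.5,0,0,0],[1.5,0,0,0],[0,0,0,0]]';  python3 -c "
from h import *
go([0.5976,0.0194,0.0267],-69.2)
f=snap('wrist','w12'); crop(f,'w12c',225,165,415,300,4)"
```

```text
clock: 12.92
position: [0.5974, 0.0191, 0.0319]
tool_rot: [2.738, 1.57, -0.041]
force: [-0.2, 0.2, -2.6]
grip_width: 0.0651
clock: 13.3
position: [0.5972, 0.0192, 0.0286]
tool_rot: [-3.13, 1.571, 0.373]
force: [-0.3, -0.8, -2.5]
grip_width: 0.0651
clock 13.3 pos [0.5972 0.0192 0.0286] tool y az -69.24 F [-0.3 -0.8 -2.5] w 0.0651 q7 -0.9
shift in current tool axes [ 1.9 -0.  -0.5] x axis [ 0.  0. -1.]
turn about tool x -0.04
shift after turn [ 1.9  0.  -0.5]
```

View pics/w12c.png

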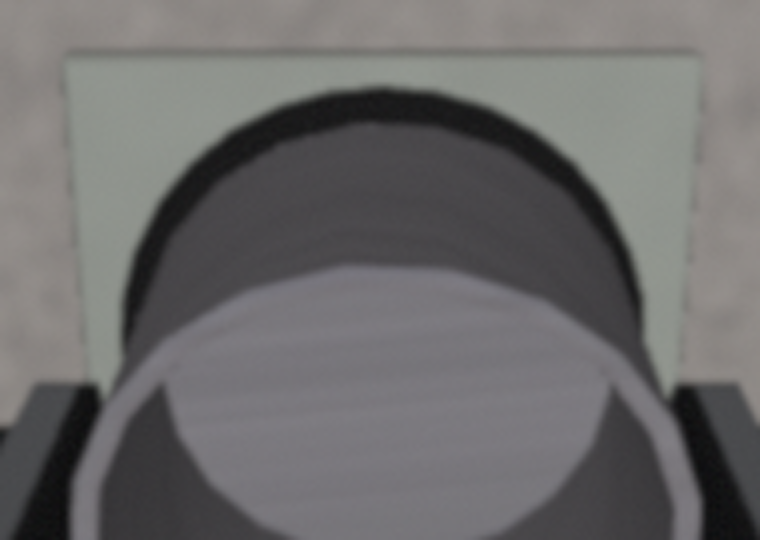

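```bash
python3 -m pendant '[[1,-0.3,-0.7,0],[1,0,0,0],[0,0,0,0]]';python3 -m pendant '[[0.7,0,0,0],[0,0,0,0]]'; python3 -m pendant '[[0.5,0,0,0],[0,0,0,0]]'
```

```text
clock: 13.72
position: [0.5976, 0.0197, 0.0265]
tool_rot: [-0.181, 1.571, -2.96]
force: [1.2, -0.1, -2.5]
grip_width: 0.0651
clock: 13.98
position: [0.5978, 0.0197, 0.026]
tool_rot: [2.909, 1.571, 0.13]
force: [-0.4, 0.3, -0.5]
grip_width: 0.0652
clock: 14.22
position: [0.5978, 0.0197, 0.0259]
tool_rot: [-2.759, 1.57, 0.745]
force: [-3.4, -0.7, 8.7]
grip_width: 0.0656
```

Contact: the force went from -2.5 to +8.7 N. I'll open fully this time, look, then rise.

```bash
python3 -m pendant '[[0,0,0,0],[0,0,0,0],[0,0,0,0],[0,0,0,0]]' 0.8;  python3 -c "
from h import *
go([0.5976,0.0194,0.0267],-69.2)
f=snap('wrist','w13'); crop(f,'w13c',205,145,435,300,3.4)"
```

```text
clock: 14.72
position: [0.5977, 0.0197, 0.0254]
tool_rot: [1.122, 1.571, -1.657]
force: [-0.3, -0.2, -0.8]
grip_width: 0.0771
clock 14.72 pos [0.5977 0.0197 0.0254] tool y az -69.24 F [-0.3 -0.2 -0.8] w 0.0771 q7 -0.9
shift in current tool axes [-1.3  0.3  0.2] x axis [-0. -0. -1.]
turn about tool x -0.04
shift after turn [-1.3  0.3  0.2]
```

View pics/w13c.png

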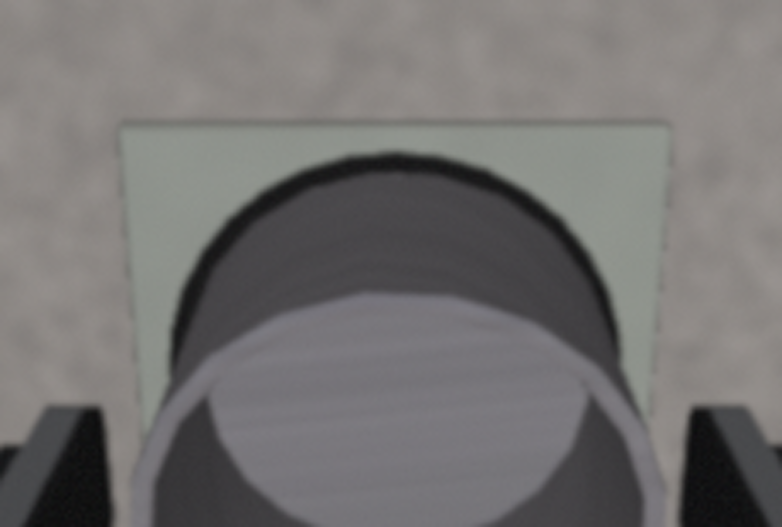

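The wrist view shows an even pad margin all round the jar. It is released and centred. Now I'll rise with the fingers open and move over the cap.

```bash
python3 -m pendant '[[-15,0,0,0],[-35,0,0,0],[-55,0,0,0],[-60,0,0,0],[-55,0,0,0],[-25,0,15,0],[0,0,35,0],[0,0,40,0],[0,1,20,0],[0,0,0,0],[0,0,0,0]]'; python3 -c "
from h import *
go([0.4966,-0.0197,0.25],-69.2)
f=snap('wrist','w14');a=snap('scene','s14')
crop(a,'s14c',240,130,360,260,4)"
```

```text
clock: 16.15
position: [0.4957, -0.0199, 0.271]
tool_rot: [-3.103, 1.57, 0.401]
force: [-0.0, -0.9, -0.1]
grip_width: 0.0769
clock 16.15 pos [ 0.4957 -0.0199  0.271 ] tool y az -69.23 F [-0.  -0.9 -0.1] w 0.0769 q7 -1.04
shift in current tool axes [21.   0.1 -0.9] x axis [ 0.001  0.    -1.   ]
turn about tool x -0.03
shift after turn [21.   0.1 -0.9]
```

View pics/w14.png

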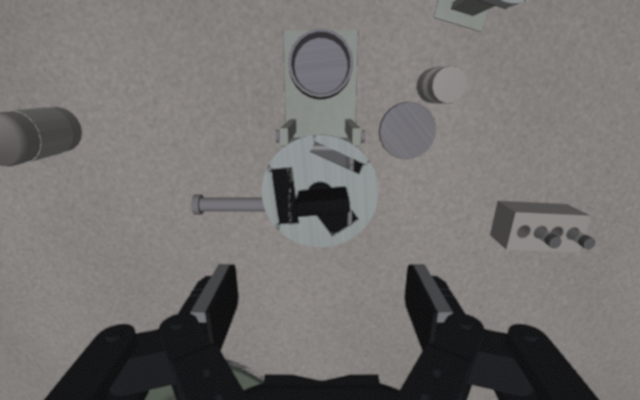

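View pics/s14c.png

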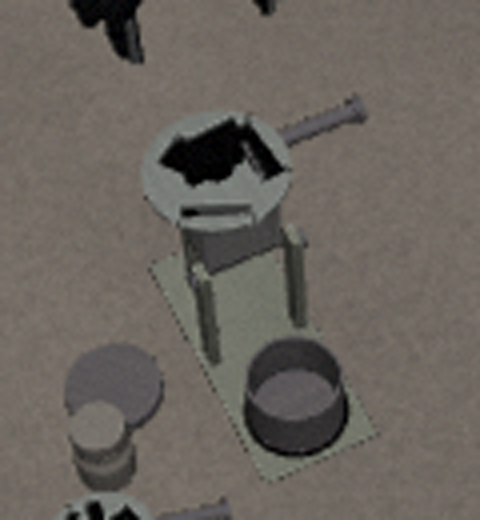

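```bash
python3 -c "
from h import *
crop(load('w14'),'w14c',250,125,390,255,5.5)"
```

```text
(no output)
```

View pics/w14c.png

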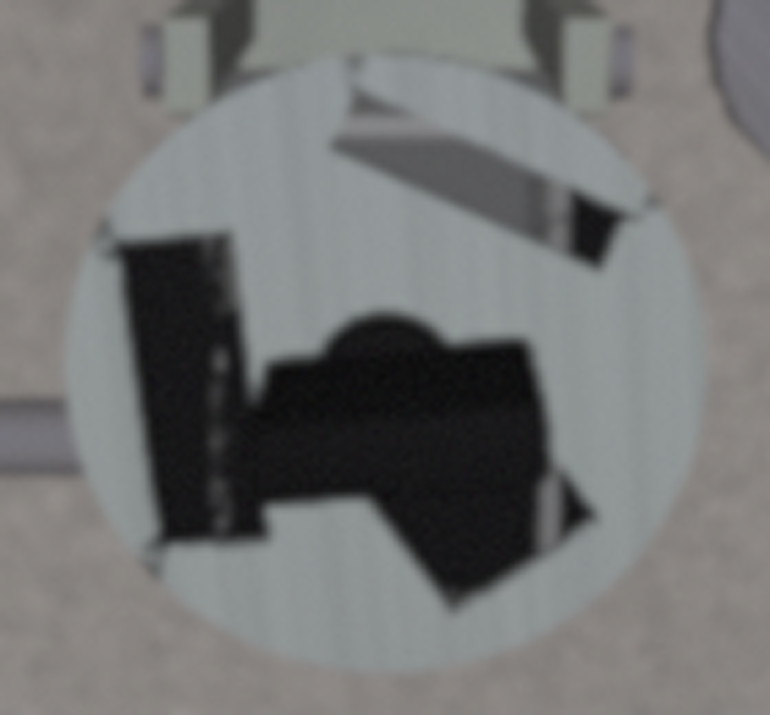

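The wrist crop has image up as the dispenser's +x and left as the handle side. It shows the medium slot on the left at (195,390) and the narrow slot at upper right (480,180). The wide slot is at lower right (510,540), partly under the bar. I'll work out the angles.

```bash
python3 - <<'E'
from h import *
f=load("w14")
c=lambda *p:[(250+u/5.5,125+v/5.5) for u,v in p]
az=lambda P:np.degrees(np.arctan2(*(P[1]-P[0])[:2][::-1]))
P=plane(f,c((120,245),(160,543)),.150); print("medium edge az",az(P),"-> medium dir",(az(P)-90)%360,np.linalg.norm(P[1]-P[0]))
P=plane(f,c((232,235),(268,537)),.150); print("medium inner az",(az(P)-90)%360)
for s in (((345,92),(632,212)),((332,145),(600,268))):
    P=plane(f,c(*s),.150); a=az(P); print("narrow az",a,"->narrow dir",(a+90)%360,"medium",(a+90+120)%360,np.linalg.norm(P[1]-P[0]))
im=f["img"][125:255,250:390]
g=cv2.cvtColor(im,cv2.COLOR_RGB2GRAY)
# cap disc outline
e=cv2.fitEllipse(np.array(c((65,365),(703,365),(385,50),(390,672),(150,160),(630,160),(150,580),(620,575)),np.float32).reshape(-1,1,2)); print(e)
print("cap centre z.15",plane(f,[e[0]],.150),"width",np.linalg.norm(np.diff(plane(f,c((65,365),(703,365)),.15),axis=0)))
# plate direction in this view: plate edges
crop(f,'w14d',180,20,420,260,3)
# bar corners top
P=plane(f,c((270,362),(527,340)),.1845); print("bar az",az(P),np.linalg.norm(P[1]-P[0]))
E
```

```text
medium edge az -154.38112923945621 -> medium dir 115.61887076054379 0.046737824383123266
medium inner az 115.88886569954084
narrow az -91.87984713293076 ->narrow dir 358.12015286706924 medium 118.12015286706924 0.044625870833955895
narrow az -94.07344510835843 ->narrow dir 355.92655489164156 medium 115.92655489164157 0.042717520198560614
((320.0460510253906, 191.07666015625), (112.9705581665039, 116.46915435791016), 72.58940887451172)
cap centre z.15 [[ 0.49869543 -0.01975423  0.15      ]] width 0.09442176331744562
bar az -64.11307396356759 0.03300549967385745
```

```bash
python3 -m pendant '[[0,0,0,-10.6],[0,0,0,-10.6],[0,0,0,-10.6],[0,0,0,-10.6],[0,0,0,-10.6],[0,0,0,-10.6],[0,0,0,-10.6],[0,0,0,-10.6],[0,0,0,-10.6],[0,0,0,0]]' 0.4; python3 -c "
from h import *
go([0.497,-0.0197,0.21],26)
f=snap('wrist','w15')
crop(f,'w15c',220,125,420,275,4)"
```

```text
clock: 17.5
position: [0.4955, -0.0203, 0.2702]
tool_rot: [-1.956, 1.57, -3.071]
force: [0.1, 0.3, 0.2]
grip_width: 0.0596
clock 17.5 pos [ 0.4955 -0.0203  0.2702] tool y az 26.09 F [0.1 0.3 0.2] w 0.0596 q7 0.48
shift in current tool axes [60.2  1.6  0.2] x axis [-0. -0. -1.]
turn about tool x 0.09
shift after turn [60.2  1.6  0.2]
```

View pics/w15.png

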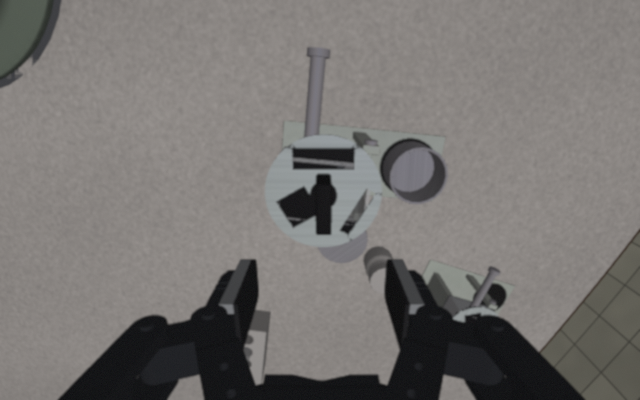

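View pics/w15c.png

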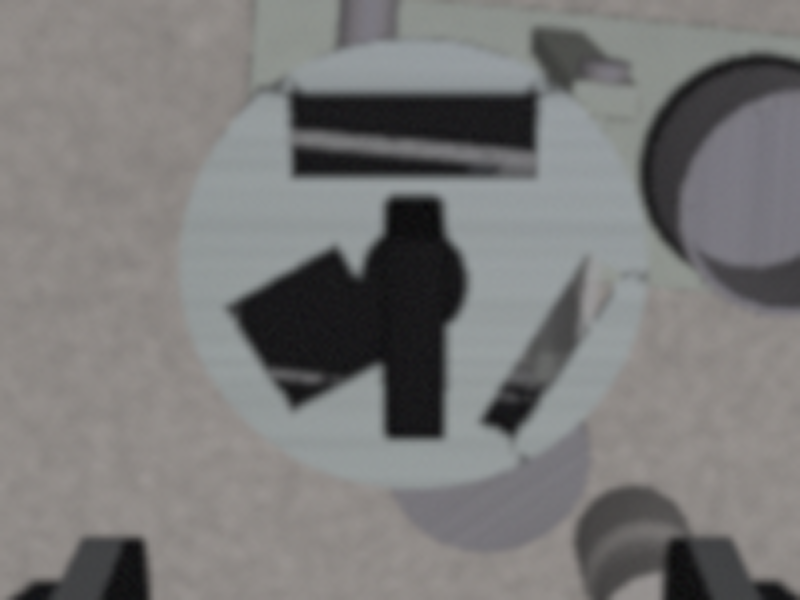

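The wrist view shows the cap face-on. The bar lines up with the image vertical at (323,205), so the jaws are square to it. The medium slot is at the top (323,158).

```bash
python3 - <<'E'
from h import *
f=load("w15"); R=rot(bot.observe()); pos=bot.observe()["position"]
c=lambda *p:[(220+u/4,125+v/4) for u,v in p]
P=plane(f,c((388,437),(443,437),(414,437)),.1845); print(P,np.linalg.norm(P[1]-P[0]))
print("far end bar mid in tool",R.T@(P[2]-pos)*1000)
# bar end nearest camera-opp = -22 end: grip = that +22 along medium dir(tool -z)
Q=plane(f,c((388,300),(443,300)),.1845); print("mid bar tool",R.T@(Q.mean(0)-pos)*1000,np.linalg.norm(Q[1]-Q[0]))
M=plane(f,c((294,95),(535,95),(294,176),(535,176)),.150); d=M[1]-M[0]; print("slot long dir az",np.degrees(np.arctan2(d[1],d[0])),np.linalg.norm(d),np.linalg.norm(M[2]-M[0]), "medium dir", np.degrees(np.arctan2(d[1],d[0]))+90)
C=plane(f,c((182,270),(647,270)),.150);print("disc centre",C.mean(0)[:2],np.linalg.norm(C[0]-C[1]), R.T@(C.mean(0)-pos)*1000)
# height check of disc by two views: disc centre
print(tri([load("w14"),f],[(320.05,191.08),(220+414/4,125+265/4)]))
E
```

```text
[[ 0.50030859 -0.04023015  0.1845    ]
 [ 0.50937684 -0.03578501  0.1845    ]
 [ 0.50459502 -0.03812821  0.1845    ]] 0.010099136720653773
far end bar mid in tool [85.74858457  0.52617456 20.0522547 ]
mid bar tool [85.7507919   0.63743426 -6.44291196] 0.009744498665829207
slot long dir az 26.115642368271345 0.04689461093863207 0.016130741406976914 medium dir 116.11564236827135
disc centre [ 0.49537115 -0.01870472] 0.0944324586269496 [120.25034153   0.72406562  -1.44638067]
(array([ 0.49607347, -0.02056182,  0.14048412]), [np.float64(0.00019549423354043525), np.float64(0.00019549423354043143)])
```

```bash
python3 -m pendant '[[25,0.6,0,0],[40,0,0,0],[30,0,0,0],[15,0,0,0],[2,0,0,0],[0,0,0,0]]'; python3 -m pendant '[[0,0,0,0],[0,0,0,0],[0,0,0,0],[0,0,0,0],[0,0,0,0],[0,0,0,0]]' -1 50; python3 -c "
from h import *
go([0.497,-0.0197,0.158],26)
f=snap('wrist','w16')"
```

```text
clock: 18.3
position: [0.4962, -0.0199, 0.1592]
tool_rot: [1.121, 1.57, 0.006]
force: [0.5, 0.4, -0.1]
grip_width: 0.0599
clock: 19.05
position: [0.4966, -0.0196, 0.159]
tool_rot: [1.338, 1.569, 0.224]
force: [3.7, 2.8, 6.6]
grip_width: 0.0113
clock 19.05 pos [ 0.4966 -0.0196  0.159 ] tool y az 26.17 F [3.7 2.8 6.6] w 0.0113 q7 0.54
shift in current tool axes [1.  0.3 0.3] x axis [ 0.002  0.    -1.   ]
turn about tool x 0.17
shift after turn [1.  0.3 0.3]
```

View pics/w16.png

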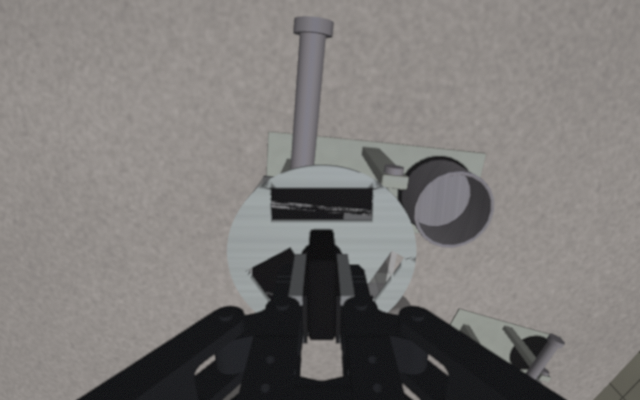

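```bash
python3 -m pendant '[[0,0,0,4],[0,0,0,8],[0,0,0,8],[0,0,0,8],[0,0,0,8],[0,0,0,8]]';  python3 -m pendant '[[0,0,0,9],[0,0,0,9],[0,0,0,9],[0,0,0,9],[0,0,0,9],[0,0,0,6.3],[0,0,0,0],[0,0,0,0]]'; python3 -c "
from h import *
go([0.497,-0.0197,0.158],-69.1)
f=snap('wrist','w17')"
```

```text
clock: 19.85
position: [0.4959, -0.0196, 0.1589]
tool_rot: [2.918, 1.57, 1.032]
force: [-2.3, 2.5, 12.3]
grip_width: 0.0111
clock: 20.85
position: [0.4953, -0.019, 0.1589]
tool_rot: [-1.45, 1.569, 2.056]
force: [-6.4, 7.1, 18.7]
grip_width: 0.0113
clock 20.85 pos [ 0.4953 -0.019   0.1589] tool y az -69.12 F [-6.4  7.1 18.7] w 0.0113 q7 -0.79
shift in current tool axes [ 0.9  1.3 -1.3] x axis [-0.001  0.002 -1.   ]
turn about tool x -0.02
shift after turn [ 0.9  1.3 -1.3]
```

View pics/w17.png

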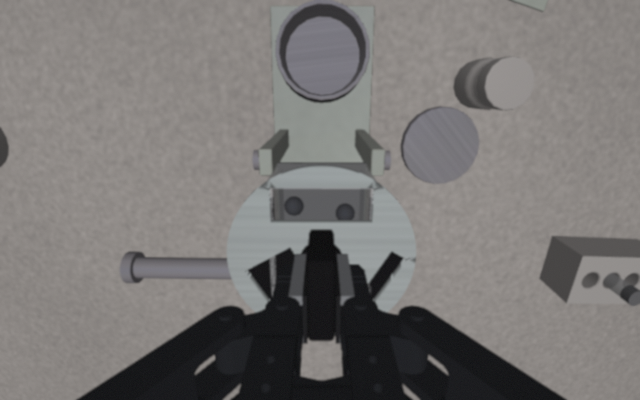

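The wrist view shows the medium slot square at the outlet, with two small balls visible in it at (293,206) and (345,212). I'll release, rise and turn the jaws for the handle.

```bash
python3 -m pendant '[[0,0,0,0],[0,0,0,0],[0,0,0,0]]' 0.4 20; python3 -m pendant '[[-15,0,0,0],[-40,0,0,0],[-45,0,0,0],[-10,0,0,0],[0,0,0,0],[0,0,0,0]]'; python3 -c "
from h import *
u=np.array([np.cos(np.radians(20.9)),np.sin(np.radians(20.9))]);v=np.array([-u[1],u[0]])
O=np.array([.5966,.0185])-.066*u; h=O-.055*u+.084*v; print('O',O,'handle',h)
go([h[0],h[1],0.2],20.9)
f=snap('wrist','w18')
p=proj(f,[[*(O-.055*u+.105*v),.135],[*(O-.055*u+.055*v),.135],[*(O-.041*u),.15],[*(O+.008*u+.037*v),.108],[*(O+.008*u-.037*v),.108]]); print(p)
crop(f,'w18c',180,20,420,260,3.2)"
```

```text
clock: 21.28
position: [0.4957, -0.02, 0.1583]
tool_rot: [0.327, 1.571, -2.451]
force: [-0.3, 0.9, 0.8]
grip_width: 0.0597
clock: 22.02
position: [0.4953, -0.0198, 0.2677]
tool_rot: [-0.224, 1.57, -3.001]
force: [-1.0, 0.4, -0.2]
grip_width: 0.06
O [ 0.5349425  -0.00504471] handle [0.45359527 0.05380788]
clock 22.02 pos [ 0.4953 -0.0198  0.2677] tool y az -69.14 F [-1.   0.4 -0.2] w 0.06 q7 -0.93
shift in current tool axes [ 67.8 -83.6  12.7] x axis [-0.001 -0.    -1.   ]
turn about tool x -90.04
shift after turn [ 67.8 -12.6 -83.6]
[[198.51713071 204.10167856]
 [255.68465555 204.09587995]
 [319.33683723 193.75630955]
 [277.41090079 126.32303647]
 [361.59272929 126.27014045]]
```

View pics/w18c.png

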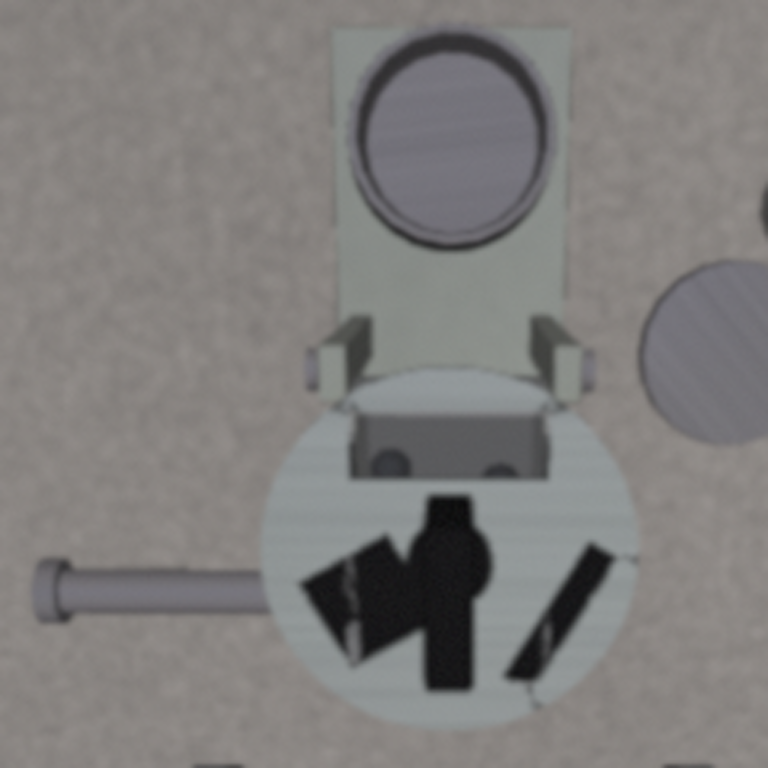

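The cap slot is square: its edges at crop rows 415 and 478 run parallel to the plate. The predicted handle position matches the image, (198.5,204.1) against about (198.8,204.4). I'll check the handle height with a second view.

```bash
python3 - <<'E'
from h import *
# bar/button junction: w18 px (180+62/3.2, 20+590/3.2); w14 (203,204.5); w15 (317.5,57)
print(tri([load("w18"),load("w15"),load("w14")],[(180+64/3.2,20+590/3.2),(317.8,58),(203.5,204.5)]))
u=np.array([np.cos(np.radians(20.9)),np.sin(np.radians(20.9))]);v=np.array([-u[1],u[0]])
O=np.array([.5966,.0185])-.066*u; print("expected",O-.055*u+.105*v)
E
python3 -m pendant '[[0,-10,0,-10.6],[0,-10,0,-10.6],[0,0,0,-10.6],[0,0,0,-10.6],[0,0,0,-10.6],[0,0,0,-10.6],[0,0,0,-10.6],[0,0,0,-10.6],[0,0,0,-5],[0,0,0,0]]' 0
python3 -c "
from h import *
go([.4536,.0538,0.18],20.9)"
```

```text
(array([0.44583033, 0.07156945, 0.13344434]), [np.float64(0.0009200853336039238), np.float64(0.00026027353865836465), np.float64(0.0011593814080654043)])
expected [0.44610377 0.07342617]
clock: 23.32
position: [0.4867, -0.0023, 0.2678]
tool_rot: [-1.725, 1.57, -2.937]
force: [0.6, -0.3, -0.4]
grip_width: 0.0426
clock 23.32 pos [ 0.4867 -0.0023  0.2678] tool y az 20.6 F [ 0.6 -0.3 -0.4] w 0.0426 q7 0.41
shift in current tool axes [ 87.8 -11.1 -64.1] x axis [-0.001 -0.    -1.   ]
turn about tool x -0.3
shift after turn [ 87.8 -10.8 -64.2]
```

```bash
python3 -m pendant '[[0,-4,-20,-0.3],[0,-4,-30,0],[20,-3,-14,0],[35,0,0,0],[35,0,0,0],[0,0,0,0],[0,0,0,0]]'
python3 -c "
from h import *
go([.4536,.0538,0.116],20.9)
f=snap('wrist','w19')"
```

```text
clock: 24.2
position: [0.4543, 0.0537, 0.1793]
tool_rot: [0.947, 1.57, -0.26]
force: [-0.2, 0.5, 0.9]
grip_width: 0.0426
clock 24.2 pos [0.4543 0.0537 0.1793] tool y az 20.88 F [-0.2  0.5  0.9] w 0.0426 q7 0.34
shift in current tool axes [63.3 -0.6 -0.4] x axis [ 0. -0. -1.]
turn about tool x -0.02
shift after turn [63.3 -0.6 -0.4]
```

View pics/w19.png

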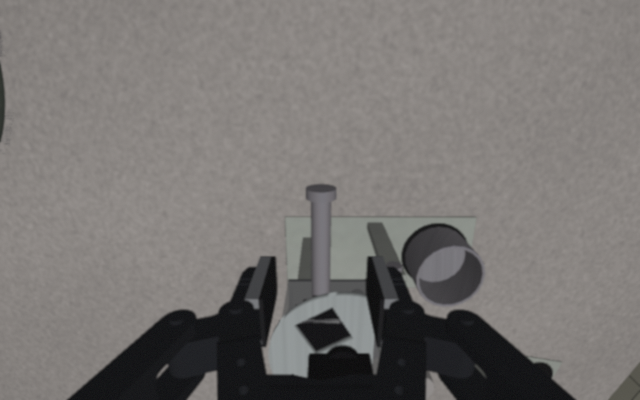

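The wrist view shows the bar at column 321, midway between the fingers, with its end button at (321,190). I'll descend and grip.

```bash
python3 -m pendant '[[25,0,0,0],[25,0,0,0],[13,0,0,0],[0,0,0,0]]'; python3 -m pendant '[[0,0,0,0],[0,0,0,0],[0,0,0,0],[0,0,0,0]]' -1 30
python3 -c "
from h import *
go([.4536,.0538,0.116],20.9)
f=snap('wrist','w20')
for th in (0,.2,.4,.6,.8,1,1.2,1.4,1.6,1.8,2.0,2.15):
    x=-55*np.cos(th)+35*np.sin(th); z=55*np.sin(th)+35*np.cos(th); print(th,round(x+55,1),round(z-35,1))
"
```

```text
clock: 24.75
position: [0.454, 0.0538, 0.1156]
tool_rot: [-1.726, 1.57, -2.931]
force: [0.6, -0.6, 0.2]
grip_width: 0.0427
clock: 25.25
position: [0.454, 0.0538, 0.1161]
tool_rot: [1.891, 1.57, 0.685]
force: [-3.6, -1.1, 10.1]
grip_width: 0.0112
clock 25.25 pos [0.454  0.0538 0.1161] tool y az 20.95 F [-3.6 -1.1 10.1] w 0.0112 q7 0.41
shift in current tool axes [ 0.1 -0.4 -0.1] x axis [ 0.  0. -1.]
turn about tool x 0.05
shift after turn [ 0.1 -0.4 -0.1]
0 0.0 0.0
0.2 8.0 10.2
0.4 18.0 18.7
0.6 29.4 24.9
0.8 41.8 28.8
1 54.7 30.2
1.2 67.7 28.9
1.4 80.1 25.1
1.6 91.6 19.0
1.8 101.6 10.6
2.0 109.7 0.4
2.15 114.4 -8.1
```

View pics/w20.png

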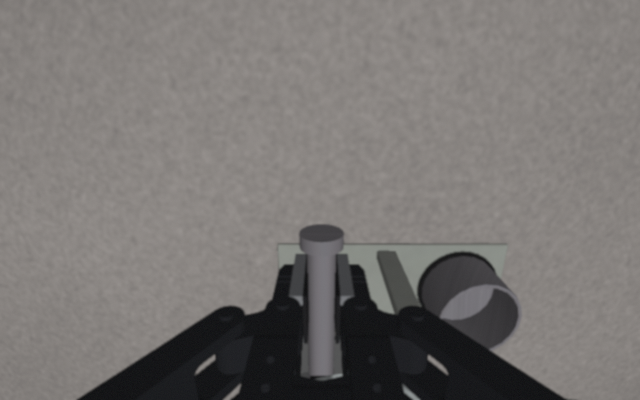

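```bash
python3 -m pendant '[[-5.3,3.7,0,0],[-4.9,4.3,0,0],[-4.5,4.8,0,0],[-4,5.2,0,0],[-3.4,5.6,0,0],[-2.8,5.8,0,0]]'; python3 -m pendant '[[-2.2,6.1,0,0],[-1.7,6.3,0,0],[-1,6.4,0,0],[-0.4,6.5,0,0],[0.4,6.5,0,0],[0.9,6.5,0,0]]'; python3 -c "
from h import *
go([.4540,.0538,0.1161],20.9)
f=snap('wrist','w21')"
```

```text
clock: 26.05
position: [0.4797, 0.0636, 0.141]
tool_rot: [-1.827, 1.567, -3.033]
force: [-13.5, -4.1, 16.8]
grip_width: 0.0109
clock: 26.8
position: [0.5174, 0.078, 0.1447]
tool_rot: [-0.788, 1.571, -1.993]
force: [-3.3, -2.5, 5.3]
grip_width: 0.0109
clock 26.8 pos [0.5174 0.078  0.1447] tool y az 20.95 F [-3.3 -2.5  5.3] w 0.0109 q7 0.37
shift in current tool axes [ 28.6 -67.8  -0. ] x axis [-0. -0. -1.]
turn about tool x 0.05
shift after turn [ 28.6 -67.8   0. ]
```

View pics/w21.png

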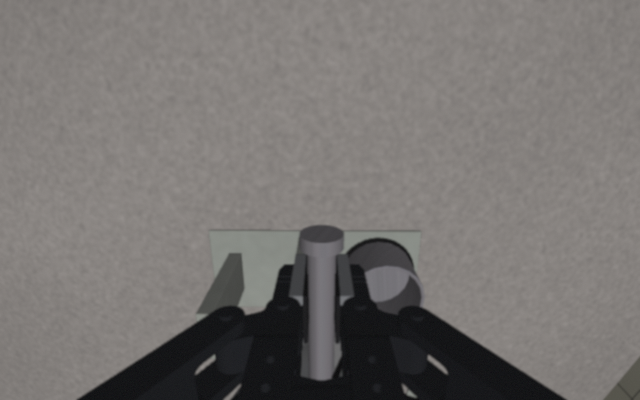

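```bash
python3 -m pendant '[[1.6,6.3,0,0],[2.2,6.1,0,0],[2.8,5.9,0,0],[3.3,5.6,0,0],[4,5.2,0,0],[4.4,4.8,0,0],[4.9,4.3,0,0],[5.3,3.8,0,0],[4.2,2.5,0,0],[4.3,2.2,0,0]]'; python3 -m pendant '[[0,0,0,0],[0,0,0,0],[0,0,0,0],[0,0,0,0],[0,0,0,0],[0,0,0,0],[0,0,0,0],[0,0,0,0],[0,0,0,0],[0,0,0,0]]'; python3 -c "
from h import *
go([.4540,.0538,0.1161],20.9)
f=snap('wrist','w22');a=snap('scene','s22');crop(a,'s22c',240,130,360,260,4)"
```

```text
clock: 28.1
position: [0.5607, 0.0947, 0.1069]
tool_rot: [-1.676, 1.57, -2.881]
force: [1.6, -0.8, 1.3]
grip_width: 0.0107
clock: 29.35
position: [0.5606, 0.0947, 0.1073]
tool_rot: [-1.678, 1.571, -2.883]
force: [-1.5, -3.7, -1.1]
grip_width: 0.0111
clock 29.35 pos [0.5606 0.0947 0.1073] tool y az 20.96 F [-1.5 -3.7 -1.1] w 0.0111 q7 0.38
shift in current tool axes [-8.800e+00 -1.142e+02  1.000e-01] x axis [-0. -0. -1.]
turn about tool x 0.06
shift after turn [  -8.8 -114.2    0.2]
```

View pics/w22.png

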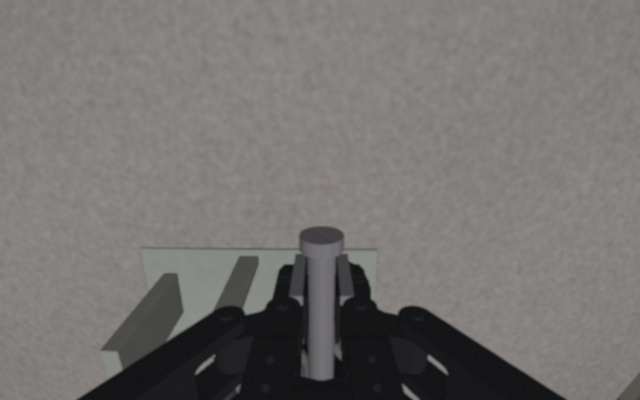

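View pics/s22c.png

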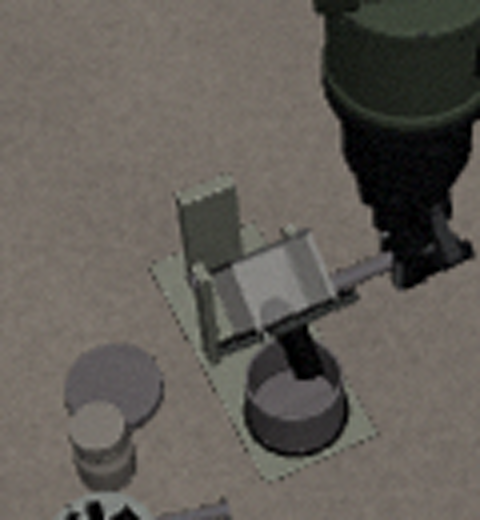

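The scene crop shows the hopper tipped right over at (280,290), with one round ball visible in it at (273,310). I'll enlarge it to check for the small balls before swinging back.

```bash
python3 -m pendant '[[1,0.4,0,0],[0,0,0,0],[0,0,0,0],[0,0,0,0],[0,0,0,0]]'; python3 -c "
from h import *
a=snap('scene','s23');crop(a,'s23c',290,180,335,250,8.5);b=snap('top','t23');crop(b,'t23c',300,170,370,240,8)"
```

```text
clock: 30.08
position: [0.5611, 0.0949, 0.1063]
tool_rot: [-1.528, 1.571, -2.733]
force: [-1.6, -4.7, -2.8]
grip_width: 0.0109
```

View pics/s23c.png

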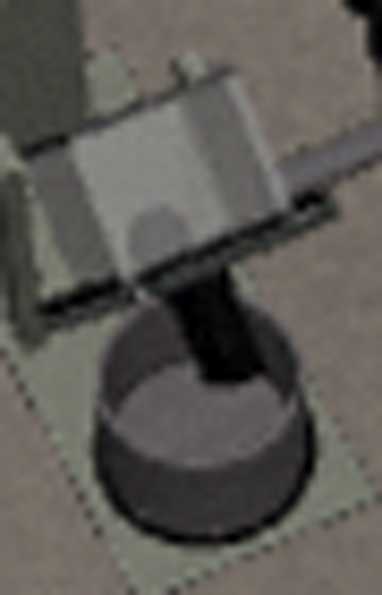

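View pics/t23c.png

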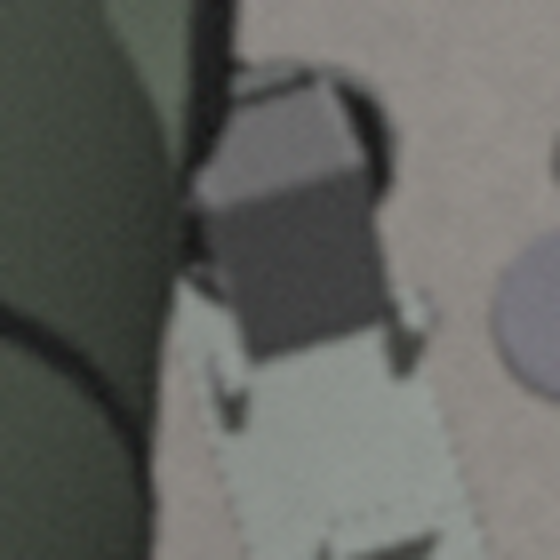

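```bash
python3 -m pendant '[[-1,-0.4,0,0],[-4.3,-2.2,0,0],[-4.2,-2.5,0,0],[-5.3,-3.8,0,0],[-4.9,-4.3,0,0],[-4.4,-4.8,0,0],[-4,-5.2,0,0],[-3.3,-5.6,0,0],[-2.8,-5.9,0,0],[-2.2,-6.1,0,0],[-1.6,-6.3,0,0],[-0.9,-6.5,0,0]]'; python3 -m pendant '[[-0.4,-6.5,0,0],[0.4,-6.5,0,0],[1,-6.4,0,0],[1.7,-6.3,0,0],[2.2,-6.1,0,0],[2.8,-5.8,0,0],[3.4,-5.6,0,0],[4,-5.2,0,0],[4.5,-4.8,0,0],[4.9,-4.3,0,0],[4.5,-3.2,0,0],[0,0,0,0]]'; python3 -c "
from h import *
go([.4540,.0538,0.1161],20.9)
a=snap('scene','s24');crop(a,'s24c',240,130,360,260,4.6)
f=snap('wrist','w24')"
```

```text
clock: 31.68
position: [0.5131, 0.0767, 0.1472]
tool_rot: [1.576, 1.565, 0.372]
force: [7.1, 2.2, 8.4]
grip_width: 0.0107
clock: 33.17
position: [0.4539, 0.0538, 0.1158]
tool_rot: [-1.743, 1.57, -2.949]
force: [0.2, 2.4, -2.4]
grip_width: 0.0106
clock 33.17 pos [0.4539 0.0538 0.1158] tool y az 20.95 F [ 0.2  2.4 -2.4] w 0.0106 q7 0.41
shift in current tool axes [-0.3  0.1  0.1] x axis [-0.001 -0.    -1.   ]
turn about tool x 0.05
shift after turn [-0.3  0.1  0.1]
```

View pics/s24c.png

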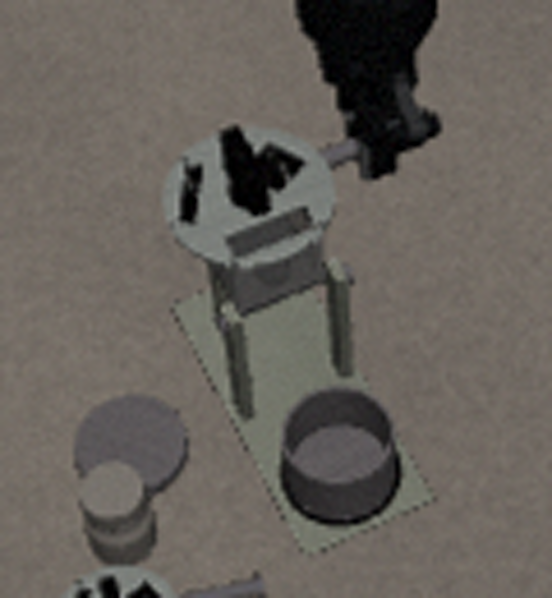

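View pics/w24.png

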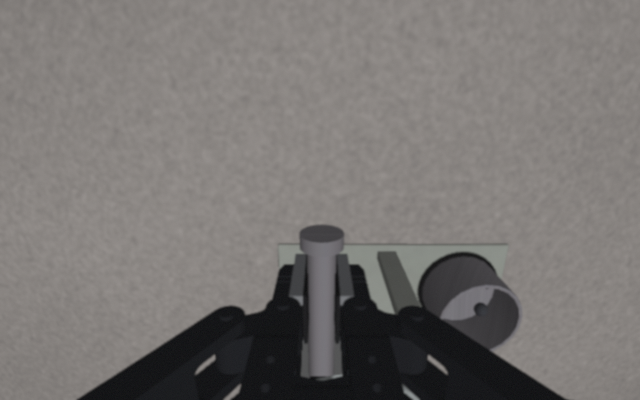

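The hopper is back upright. The wrist view shows a ball in the jar at (480,309). I'll release the handle, rise and look into the jar and hopper.

```bash
python3 -m pendant '[[0,0,0,0],[0,0,0,0],[0,0,0,0]]' 0; python3 -m pendant '[[-20,0,0,0],[-40,0,0,0],[-50,0,0,0],[-50,0,0,0],[0,40,0,0],[0,40,0,0],[0,0,0,0],[0,0,0,0]]'; python3 -c "
from h import *
go([.4540,.0538,0.1161],20.9)
a=snap('scene','s25');b=snap('top','t25')
f=snap('wrist','w25');crop(a,'s25c',240,130,360,260,4.6)"
```

```text
clock: 33.65
position: [0.4543, 0.0539, 0.1162]
tool_rot: [-1.006, 1.571, -2.211]
force: [-0.4, 0.2, -0.1]
grip_width: 0.0427
clock: 34.65
position: [0.5285, 0.0821, 0.2759]
tool_rot: [-1.385, 1.57, -2.591]
force: [-0.0, 0.3, -0.2]
grip_width: 0.0426
clock 34.65 pos [0.5285 0.0821 0.2759] tool y az 20.93 F [-0.   0.3 -0.2] w 0.0426 q7 0.29
shift in current tool axes [159.9 -79.6  -0.2] x axis [-0.001 -0.001 -1.   ]
turn about tool x 0.03
shift after turn [ 1.599e+02 -7.960e+01 -1.000e-01]
```

View pics/w25.png

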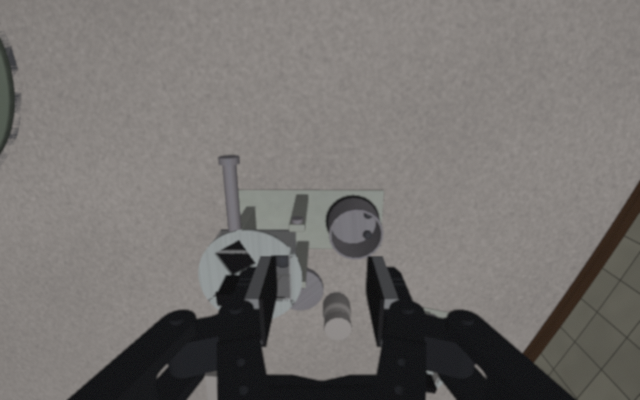

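View pics/s25c.png

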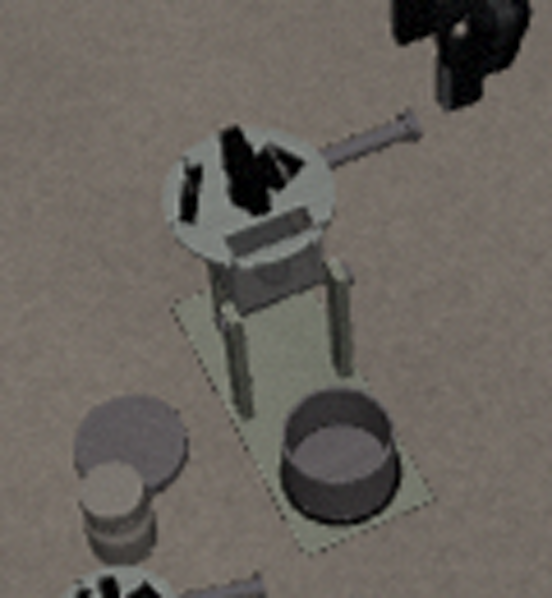

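```bash
python3 -c "
from h import *
f=load('w25'); crop(f,'w25c',190,150,400,310,3.8)
a=load('s25'); c=lambda *p:[(240+u/4.6,130+v/4.6) for u,v in p]
for s in (((226,238),(306,207)),((232,257),(313,226))):
    P=plane(a,c(*s),.15); d=P[1]-P[0]; print(np.degrees(np.arctan2(d[1],d[0]))-90,np.linalg.norm(d))"
```

```text
19.965650326899947 0.048359757029832036
19.51756902318607 0.04851249895132978
```

View pics/w25c.png

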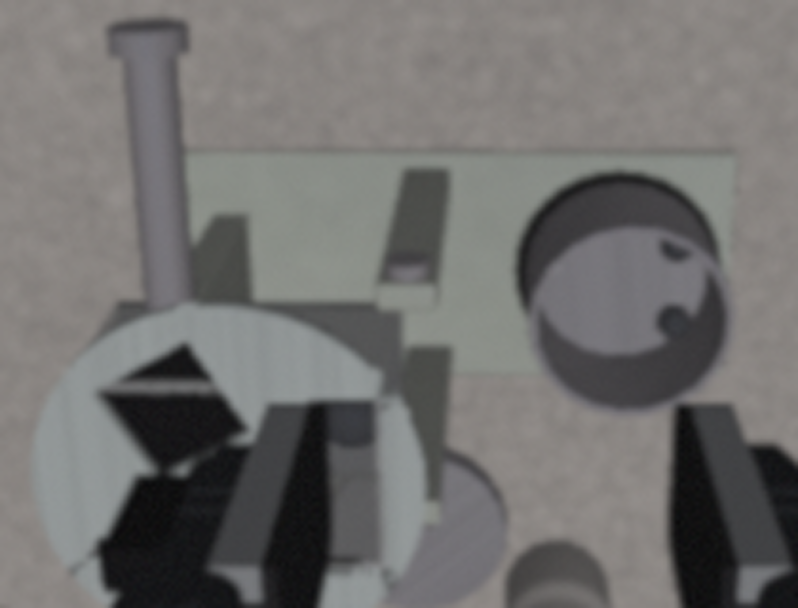

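The wrist crop shows two small balls in the jar, at (675,248) and (675,322). The large ball is in the hopper under the slot, at (350,420). The slot azimuth is about 20° against the dispenser's 20.9°. Last, I'll check that the bystanders haven't moved.

```bash
python3 - <<'E'
from h import *
for n0,n1,W in (("s1","s25",dict(bottle=(385,130,412,185),rack=(165,195,220,238),lid=(252,214,286,245),orange=(447,175,485,212))),("t1","t25",dict(bottle=(212,235,246,268),rack=(420,208,472,245),lidcan=(358,175,390,225)))):
    a,b=load(n0)["img"].astype(int),load(n1)["img"].astype(int)
    for k,(x0,y0,x1,y1) in W.items(): d=np.abs(a-b)[y0:y1,x0:x1]; print(n1,k,d.mean().round(2),d.max())
# jar vs pad (top view)
crop(load("t25"),"t25c",170,110,420,290,3.2)
E
```

```text
s25 bottle 3.09 86
s25 rack 3.03 13
s25 lid 3.02 11
s25 orange 3.02 14
t25 bottle 8.86 81
t25 rack 8.3 16
t25 lidcan 8.51 112
```

View pics/t25c.png

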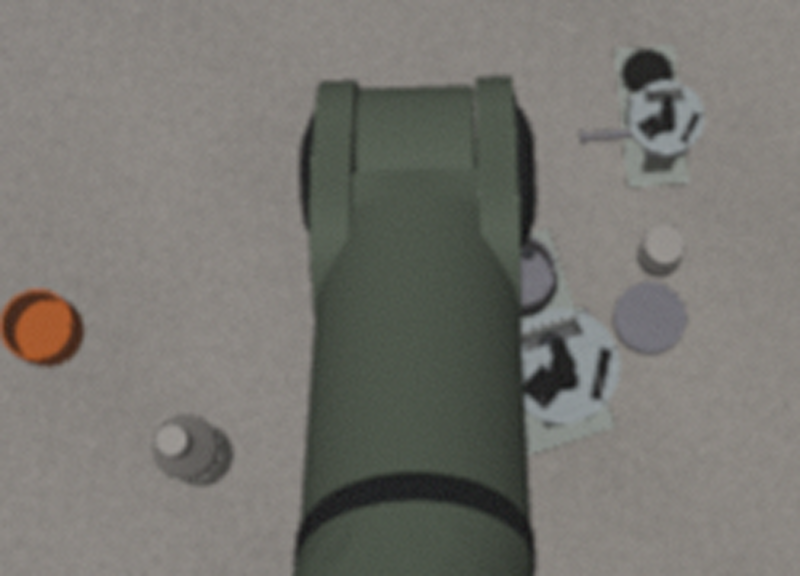

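In the top view the bottle (173,438), lid (650,317), canister (662,245) and orange jar (42,328) are all where they started. The robot is clear of everything, so I'm handing in.

```bash
python3 -c "
from workcell import job_done,bot
print(bot.observe()['clock']); print(job_done())"
```

```text
34.8
the job is handed in; nothing more can be done
None
```

The job is done and handed in at 34.8 s of the 72 s allowed; no verdict is reported at hand-in. I stood the jar on the pad and turned the cap about 95° clockwise, which put the medium slot at the outlet. I then tipped the hopper to about 2.15 rad by its handle, held it there for about 2 s, and swung it back upright.

**Last checks**
- **Balls:** both small balls are in the jar, and the large one is still in the hopper.
- **Cap:** the slot direction measured 19.5–20.0° against the dispenser's 20.9°, about 0.02 rad off square (the limit is 0.14).
- **Jar:** when I set it down, the pad margin was even all round. It still looks centred after the pour.
- **Bystanders:** the bottle, tube rack, jar lid, canister and orange jar are where they started. A few pixels changed in the comparison windows for the bottle and the lid and canister. I put the bottle ones down to the jar having left its window and did not trace the lid and canister ones.

**Mistake along the way:** after first setting the jar down I gave the wrong gripper opening, so the fingers gripped it again and lifted it over the cap. It stayed upright and hit nothing. I put it back on the pad and re-centred it before touching the cap or hopper.

**Measurement that disagreed:** my two-view measurement of the cap disc's height came out about 10 mm below the stated 150 mm. I went by the stated height, and the cap grip worked.

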